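# Weigh out worn lock cylinders at the locksmith's stall

## Robot

A 7-joint arm with a two-finger parallel gripper is mounted at the origin on the work surface. World frame = base frame: x ahead of the robot, y to its left, z up, the work surface at z = 0. Lengths are in m, angles in rad, forces in N, time in s.
With the tool pointing down it reaches from about 0.4 to 0.875 m from the base axis. Payload 19.3 kg.
Tool frame: the origin (TCP) lies midway between the tips of the shut fingers; the grasp point (between the pads) lies 19 mm behind it; z points along the fingers, y is the line along which they close (so a half turn about z gives the same grasp; the last joint's range is limited). The gripper opens to 85 mm and grips with 20 to 120 N. Pads are 22 mm wide; open, the fingers measure 114 mm over their backs; the gripper's body (76 mm by 85 mm) begins 54 mm behind the grasp point. The pads swing forward as they close: fully open they stand 13 mm farther back than shut.
Start: joints at [-1.378, 0.521, -0.036, 1.599, 0.021, 1.021, -0.113], TCP at [0.162, 0.604, 0.231] pointing down, gripper open.
Joint ranges: [-2.91, 2.91], [-0.3, 2.13], [-1.5, 1.42], [0.17, 2.43], [-1.26, 4.41], [0.16, 1.93], [-2.52, 2.52]. Speed limits (rad/s): [1.89, 1.89, 2.39, 2.39, 3.01, 3.01, 3.01].

## Interface

Orientations are given as [roll, pitch, yaw] about the fixed x, y, z axes, in that order (R = Rz(yaw) Ry(pitch) Rx(roll)).
In Python, from workcell import * gives the robot as it stands.
- The arm moves only by the shell command python3 -m creep 'ROWS' [FORCE]. ROWS is JSON, a list that holds one entry, the list of rows, each a list of 7 numbers: the closure, from -1 (fully open) to 1 (shut), then the shift along the tool's x, y, z in m, then the turn, a rotation vector about the tool's x, y, z in degrees. A call has 1 to 10 rows; each row shifts and turns the commanded pose from where the row before left it, along the tool's axes as they then stand; what a row does not reach is not made up. A row lasts 1/10 s, in which the tool goes at most 50 mm and 8.59 degrees, less where a joint would pass 70% of its speed; a pose out of reach is approached as far as the arm can. A call is refused whole if a number of a shift passes 0.05 or a number of a turn 8.59, either way. A call with a gripper value outside its range is refused whole. The fingers move at their own pace and stop on an object; FORCE is the grip in N (left out, the last holds). Time passes only in rows, so rows that do not move let the fingers close. It gives the time, the measured TCP pose, the force, the opening and the grip force at its end, in the units of the state.
- observe(): the state, without advancing time (a new reading comes with each control period).
- grab_frame(name): name is "side" or "top"; returns a dict with "image" (420x560x3 uint8, red, green, blue), "range_z" (420x560 float32, m along the optical axis (not along the pixel's ray), 0 where there is no reading), "fx", "fy", "cx", "cy" (pixels), "k1" (the pictures are not rectified: a ray, as slopes to the right and down, at radius r is drawn at 1 + k1 r^2 times it, then the intrinsics apply), "R" (3x3) and "t" (3): a world point X has camera coordinates R X + t. Camera axes: x right, y down, z forward; pixel columns grow to the right and rows downward; lengths in m; the calibration is good to about 2 mm. A picture is of the moment at which its call begins.
- job_done(): hands the job in; it is judged then, once.
Trained networks look in a picture, given as the dict that the camera call returned (one of the last four; its "shot" number tells which), for a name from the list of things; names that differ only in an ending like _2 or _b are one class to them, and where a whole thing is asked for, a point or a joint stands for the part that bears it (a point fixed in the world has none). Each returns a list of dicts, best first, with "confidence" (0 to 1); they miss things now and then, are a little off and sometimes report something else, mostly with a low value. They report only what shows in the picture. A call takes as long as a camera call. They do not tell look-alikes from the thing itself.
- find_in(picture, thing): "extent" ([centre column, centre row, width, height] in pixels, round what is visible of it).
- outline_of(picture, thing): "region" (420x560 bool, what is visible of it) and "extent" ([centre column, centre row, width, height] in pixels, round what is visible of it).
- tip_of(picture, thing): "position" ([column, row] in pixels: a listed point, or the origin of a listed thing).
The state is a dict: "clock": time; "qpos": joint angles; "qd": joint speeds; "joint_efforts": joint torques, N m; "position": TCP position; "tool_rot": TCP orientation; "force": force on the tool from outside, world axes, zero at the start; "moment": the same for the moment, N m; "grip_width": finger opening in m; "finger_force": force on a finger pad.
Only numpy, scipy, OpenCV 4.12 (cv2) and the standard library are available. Lean on these libraries where they do the work, as an engineer would, in place of code of your own. Each camera call takes 0.05 s, during which the arm holds its last target. There are 200 camera calls.

## Task

Weigh the worn brass lock cylinders that lie on the bench, as one batch. Slide the blue carriage by its red handle fully under the yellow spout, load every lock cylinder into the scoop standing on the green mat, then lift the scoop and tip it so that they all go through the spout into the spring-hung pan and their weight alone drops the pan onto its stop; never put cylinders into the spout or pan by hand, and do not press on the pan. Finally stand the empty scoop back upright on the green mat, slide the carriage fully back out with the load in the pan, and leave the jar, the padlock and the tape roll where they are.

Things in the scene. Friction and masses are not known exactly. Their poses are not given: they have to be found in the camera images.
- station: The fixed weigh station: two steel rails, and a yellow square spout (hopper) held by a grey column on the far side (140 mm tall, its axis at station x = +150 mm). Origin on the bench right below the spout's centre. Its +y axis is the direction in which the carriage slides towards the spout; the rails run from y = -360 to +110 mm. Its x axis points away from the robot. Turned by up to 7 degrees.
- spout_mouth (a point): Centre of the spout's open square mouth, 172 mm above the bench. The mouth is 180 mm square at the top and narrows over 42 mm to a throat 120 mm square; its lower edge is 118 mm above the bench, 7 mm above the rim of the raised pan. The smooth walls let the cylinders slide through; it can be tipped into from any side.
- carriage (a joint): Travel of the blue carriage (190 mm square plate carrying the pan between four corner posts 110 mm high) along the rails, in m: 0 = fully out (parked, pan clear of the spout), 0.24 = against the end stop with the pan centred under the spout. About 2 N of friction; it stays where it is left. It starts between 0 and 0.05. Approach both ends slowly: the stops are firm.
- carriage_grip (a point): Middle of the top of the carriage's upright red handle, a bar 14 mm thick along the slide, 36 mm wide across it and 75 mm tall, 92 mm above the bench at its top, 160 mm from the carriage's centre on the robot's side (station -x). Grip it from above across the 14 mm, or push it from either side.
- pan (a joint): How far the spring-hung aluminium pan has sunk, in m: 0 = raised (empty), 0.018 = down on its hard stop. The weight of any three of the cylinders (about 3 N) takes it to the stop, two do not.
- pan_floor (a point): Centre of the pan's inner floor: 50 mm above the bench when raised, 32 mm on its stop. The pan is 148 mm square inside with walls 61 mm high above this floor. It rides on the carriage; axes as the station's.
- mat: Green mat fixed to the bench, 210 mm square, 3 mm thick; origin at the centre of its underside. The scoop's parking place.
- scoop: Aluminium scoop, open at the front, 120 mm long, 140 mm wide, walls 42 mm high and 4 mm thick, floor 4 mm thick with the front 35 mm turned up by 11 degrees; about 250 g. Origin at the centre of its underside; +x points to its open front lip (lip at x = +64 mm, 11 mm up), z up. At the start the front points roughly to the robot's left (+y). Cylinders slide off it once it is tipped forward by about 30 degrees; 45 to 50 degrees empties it.
- scoop_grip (a point): Middle of the top of the scoop's orange handle, an upright block on its rear wall, 18 mm thick along the scoop's x, 56 mm wide along its y, standing from 30 to 86 mm above the underside, at x = -53 mm. Grip it from above across the 18 mm, deep and firmly: the loaded scoop weighs up to 0.9 kg and its weight lies some 50 mm ahead of the handle.
- cylinder1: A brass profile lock cylinder (keyhole-shaped section: a 17 mm round barrel with a 10 mm thick fin), 70 mm long, 33 mm wide and 17 mm high as it lies on its side; about 120 g. Origin at its middle, 8.5 mm above what it lies on; its own x axis runs along its length, y along the 33 mm width (level to about 10 degrees). Grip it from above across the 33 mm width. It does not roll. Three to five of the five are present, lying about on the bench to the robot's right of the mat.
- cylinder2: A brass profile lock cylinder (keyhole-shaped section: a 17 mm round barrel with a 10 mm thick fin), 70 mm long, 33 mm wide and 17 mm high as it lies on its side; about 120 g. Origin at its middle, 8.5 mm above what it lies on; its own x axis runs along its length, y along the 33 mm width (level to about 10 degrees). Grip it from above across the 33 mm width. It does not roll. Three to five of the five are present, lying about on the bench to the robot's right of the mat.
- cylinder3: A brass profile lock cylinder (keyhole-shaped section: a 17 mm round barrel with a 10 mm thick fin), 70 mm long, 33 mm wide and 17 mm high as it lies on its side; about 120 g. Origin at its middle, 8.5 mm above what it lies on; its own x axis runs along its length, y along the 33 mm width (level to about 10 degrees). Grip it from above across the 33 mm width. It does not roll. Three to five of the five are present, lying about on the bench to the robot's right of the mat.
- cylinder4: A brass profile lock cylinder (keyhole-shaped section: a 17 mm round barrel with a 10 mm thick fin), 70 mm long, 33 mm wide and 17 mm high as it lies on its side; about 120 g. Origin at its middle, 8.5 mm above what it lies on; its own x axis runs along its length, y along the 33 mm width (level to about 10 degrees). Grip it from above across the 33 mm width. It does not roll. Three to five of the five are present, lying about on the bench to the robot's right of the mat.
- cylinder5: A brass profile lock cylinder (keyhole-shaped section: a 17 mm round barrel with a 10 mm thick fin), 70 mm long, 33 mm wide and 17 mm high as it lies on its side; about 120 g. Origin at its middle, 8.5 mm above what it lies on; its own x axis runs along its length, y along the 33 mm width (level to about 10 degrees). Grip it from above across the 33 mm width. It does not roll. Three to five of the five are present, lying about on the bench to the robot's right of the mat.
- jar: Bystander: green glass jar with a white cap, 68 mm across, about 110 mm tall, at the far side of the mat. Origin under its centre.
- padlock: Bystander: brass padlock lying flat, 50 x 48 x 24 mm with a shackle, at the far side of the mat. Origin under its body's centre.
- tape: Bystander: yellow tape roll lying flat, 100 mm across, 45 mm tall, beyond the cylinders. Origin under its centre.
There are look-alikes about, which are no part of the job. Leave any black look-alike of the cylinder4 alone.

How it is judged:
On the way, in this order (a step that is already met when the one before it is completed fails the run):
1. every lock cylinder lies in the scoop and the carriage stands fully under the spout (x of cylinder1 in the frame of scoop between -0.06 and 0.065 m and y of cylinder1 in the frame of scoop between -0.07 and 0.07 m and z of cylinder1 in the frame of scoop between 0 and 0.08 m and x of cylinder2 in the frame of scoop between -0.06 and 0.065 m and y of cylinder2 in the frame of scoop between -0.07 and 0.07 m and z of cylinder2 in the frame of scoop between 0 and 0.08 m and x of cylinder3 in the frame of scoop between -0.06 and 0.065 m and y of cylinder3 in the frame of scoop between -0.07 and 0.07 m and z of cylinder3 in the frame of scoop between 0 and 0.08 m and x of cylinder4 in the frame of scoop between -0.06 and 0.065 m and y of cylinder4 in the frame of scoop between -0.07 and 0.07 m and z of cylinder4 in the frame of scoop between 0 and 0.08 m and x of cylinder5 in the frame of scoop between -0.06 and 0.065 m and y of cylinder5 in the frame of scoop between -0.07 and 0.07 m and z of cylinder5 in the frame of scoop between 0 and 0.08 m and value of joint carriage above 0.23 m), for 0.2 s.
2. with the carriage fully under the spout, every lock cylinder lies in the pan and the pan is down on its stop (x of cylinder1 in the frame of pan_floor between -0.078 and 0.078 m and y of cylinder1 in the frame of pan_floor between -0.078 and 0.078 m and z of cylinder1 in the frame of pan_floor between -0.002 and 0.065 m and x of cylinder2 in the frame of pan_floor between -0.078 and 0.078 m and y of cylinder2 in the frame of pan_floor between -0.078 and 0.078 m and z of cylinder2 in the frame of pan_floor between -0.002 and 0.065 m and x of cylinder3 in the frame of pan_floor between -0.078 and 0.078 m and y of cylinder3 in the frame of pan_floor between -0.078 and 0.078 m and z of cylinder3 in the frame of pan_floor between -0.002 and 0.065 m and x of cylinder4 in the frame of pan_floor between -0.078 and 0.078 m and y of cylinder4 in the frame of pan_floor between -0.078 and 0.078 m and z of cylinder4 in the frame of pan_floor between -0.002 and 0.065 m and x of cylinder5 in the frame of pan_floor between -0.078 and 0.078 m and y of cylinder5 in the frame of pan_floor between -0.078 and 0.078 m and z of cylinder5 in the frame of pan_floor between -0.002 and 0.065 m and value of joint pan above 0.016 m and value of joint carriage above 0.23 m), for 0.3 s.
At the end, for the whole second after the job is handed in: Every lock cylinder lies in the pan, the pan is down on its stop (sunk more than 16 of 18 mm), the carriage is fully back out (within 15 mm of its outer end), and the scoop stands upright and at rest on the mat, its centre within 50 mm of the mat's centre (x of cylinder1 in the frame of pan_floor between -0.078 and 0.078 m and y of cylinder1 in the frame of pan_floor between -0.078 and 0.078 m and z of cylinder1 in the frame of pan_floor between -0.002 and 0.065 m and x of cylinder2 in the frame of pan_floor between -0.078 and 0.078 m and y of cylinder2 in the frame of pan_floor between -0.078 and 0.078 m and z of cylinder2 in the frame of pan_floor between -0.002 and 0.065 m and x of cylinder3 in the frame of pan_floor between -0.078 and 0.078 m and y of cylinder3 in the frame of pan_floor between -0.078 and 0.078 m and z of cylinder3 in the frame of pan_floor between -0.002 and 0.065 m and x of cylinder4 in the frame of pan_floor between -0.078 and 0.078 m and y of cylinder4 in the frame of pan_floor between -0.078 and 0.078 m and z of cylinder4 in the frame of pan_floor between -0.002 and 0.065 m and x of cylinder5 in the frame of pan_floor between -0.078 and 0.078 m and y of cylinder5 in the frame of pan_floor between -0.078 and 0.078 m and z of cylinder5 in the frame of pan_floor between -0.002 and 0.065 m and value of joint pan above 0.016 m and value of joint carriage below 0.015 m and horizontal distance between scoop and mat below 0.05 m and angle between scoop's own z axis and vertical below 0.1 rad and height (world z) of scoop below 0.009 m and linear speed of scoop below 0.02 m/s and velocity of joint carriage between -0.02 and 0.02 m/s); the robot touches nothing.
It fails at once if a lock cylinder is held in the fingers in or over the spout or the pan ((contact force between the fingers and cylinder1 above 2 N and height (world z) of cylinder1 above 0.045 m and (horizontal distance between cylinder1 and spout_mouth below 0.085 m or horizontal distance between cylinder1 and pan_floor below 0.075 m)) or (contact force between the fingers and cylinder2 above 2 N and height (world z) of cylinder2 above 0.045 m and (horizontal distance between cylinder2 and spout_mouth below 0.085 m or horizontal distance between cylinder2 and pan_floor below 0.075 m)) or (contact force between the fingers and cylinder3 above 2 N and height (world z) of cylinder3 above 0.045 m and (horizontal distance between cylinder3 and spout_mouth below 0.085 m or horizontal distance between cylinder3 and pan_floor below 0.075 m)) or (contact force between the fingers and cylinder4 above 2 N and height (world z) of cylinder4 above 0.045 m and (horizontal distance between cylinder4 and spout_mouth below 0.085 m or horizontal distance between cylinder4 and pan_floor below 0.075 m)) or (contact force between the fingers and cylinder5 above 2 N and height (world z) of cylinder5 above 0.045 m and (horizontal distance between cylinder5 and spout_mouth below 0.085 m or horizontal distance between cylinder5 and pan_floor below 0.075 m))).
It fails at once if the pan is pressed with the fingers or the scoop (contact force between any of the fingers, scoop and pan above 3 N).
It fails at once if a bystander is moved by more than 3 cm (distance of any of jar, padlock, tape from where it was at the start of the episode above 0.03 m).
Of cylinder1, cylinder2, cylinder3, cylinder4, cylinder5 only 3 to 5 are there at a start; the rules pass over those that are not, and their reading is None.
At some moment in a run one of cylinder1, cylinder2, cylinder3, cylinder4, cylinder5, scoop may be knocked a few centimetres aside while the robot is not near it.
It also fails if it takes over 210 s, if anything falls off the work surface, if the arm or the gripper's body presses on something with over 40 N, if the wrist force passes 120 N, or if a joint passes its speed limit or range.

## Working session

There is one attempt and no reset: what is moved stays moved. The work goes in short steps, Python scripts to look and compute and a shell command to move; the robot and the scene stay as the last step left them, time stands still between calls to the robot, and variables do not carry over. Pictures are saved under pics/ and viewed, at most 14 in all, crops included, and the job is handed in when it is done.

```bash
ls; mkdir -p pics; cat > h.py <<'E'
from workcell import *
import numpy as np, cv2
from scipy.spatial.transform import Rotation as Ro
def ray(p,u,v):
    x,y=(u-p['cx'])/p['fx'],(v-p['cy'])/p['fy']; a,b=x,y
    for _ in range(20):
        s=1+p['k1']*(a*a+b*b); a,b=x/s,y/s
    return np.array([a,b,np.ones_like(a)]) 
def atz(p,u,v,z):
    R,t=np.array(p['R']),np.array(p['t']); d=R.T@ray(p,u,v); c=-R.T@t
    return c+d*(z-c[2])/d[2]
def cloud(p,mask):
    v,u=np.nonzero(mask&(p['range_z']>0)); z=p['range_z'][v,u]
    R,t=np.array(p['R']),np.array(p['t'])
    c=ray(p,u.astype(float),v.astype(float))*z
    return (R.T@(c-t[:,None])).T
def save(p,n): cv2.imwrite('pics/'+n,p['image'][:,:,::-1])
E
python3 - <<'E'
from h import *
s=observe(); print(s['position'],s['tool_rot'],s['grip_width'],s['clock'])
a=grab_frame('top');b=grab_frame('side')
im=np.hstack([a['image'],b['image']]); save(a,'top0.png'); save(b,'side0.png')
for n,p in(('top',a),('side',b)):
  for th in ['carriage_grip','pan_floor','spout_mouth','mat','scoop','scoop_grip','cylinder1','jar','padlock','tape']:
    print(n,th,[(np.round(d['position']).tolist(),round(d['confidence'],2)) for d in tip_of(p,th)][:8])
E
```

```text
pics
[0.16230322 0.60319992 0.23072292] [-3.14042619e+00  7.77854204e-05  2.87879608e+00] 0.0856197981249932 0.0
top carriage_grip [([201.0, 254.0], 0.89)]
top pan_floor [([212.0, 198.0], 0.79), ([351.0, 147.0], 0.39)]
top spout_mouth []
top mat []
top scoop [([306.0, 210.0], 0.64)]
top scoop_grip [([328.0, 212.0], 0.91)]
top cylinder1 [([350.0, 183.0], 0.8), ([359.0, 290.0], 0.78), ([430.0, 224.0], 0.75), ([405.0, 147.0], 0.72), ([356.0, 210.0], 0.57), ([388.0, 246.0], 0.55), ([361.0, 252.0], 0.5), ([389.0, 204.0], 0.5)]
top jar [([282.0, 144.0], 0.57)]
top padlock [([315.0, 154.0], 0.82)]
top tape [([350.0, 147.0], 0.83)]
side carriage_grip [([224.0, 196.0], 0.92), ([286.0, 302.0], 0.39)]
side pan_floor [([273.0, 202.0], 0.79)]
side spout_mouth [([262.0, 139.0], 0.86)]
side mat [([295.0, 259.0], 0.71), ([356.0, 256.0], 0.21)]
side scoop [([301.0, 259.0], 0.83)]
side scoop_grip [([303.0, 242.0], 0.57)]
side cylinder1 [([343.0, 310.0], 0.78), ([317.0, 286.0], 0.74), ([336.0, 346.0], 0.73), ([283.0, 302.0], 0.67), ([236.0, 313.0], 0.67), ([300.0, 319.0], 0.62), ([407.0, 306.0], 0.54), ([262.0, 189.0], 0.49)]
side jar [([349.0, 234.0], 0.67)]
side padlock [([352.0, 257.0], 0.5)]
side tape [([379.0, 276.0], 0.82), ([262.0, 188.0], 0.64)]
```

View pics/top0.png

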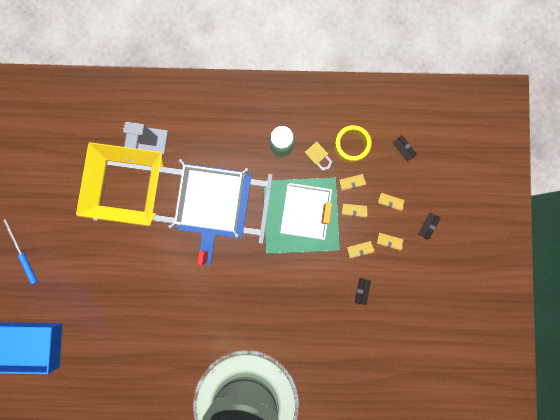

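View pics/side0.png

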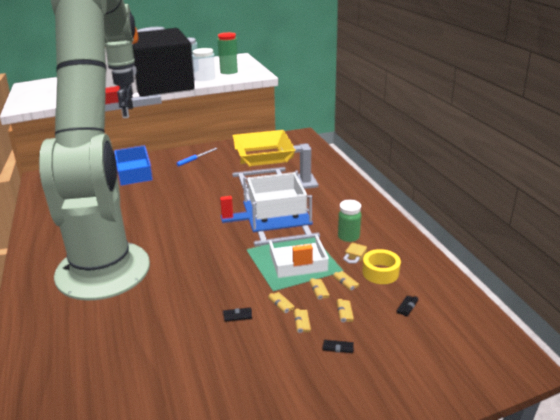

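Both views agree. The brass cylinders in top are at (352,182), (391,202), (355,211), (390,242) and (361,250). The black look-alikes at (405,147), (430,225) and (362,291) stay put. The scoop is at (306,212), handle on the right, and the carriage handle is at (203,256). I'll measure positions and crop the area.

```bash
cat >> h.py <<'E'
def cyls(p,zmax=0.05):
    out=[]
    hsv=cv2.cvtColor(p['image'],cv2.COLOR_RGB2HSV)
    for d in outline_of(p,'cylinder1'):
        m=d['region']
        if m.sum()<20: continue
        v=np.median(hsv[m][:,2]); h=np.median(hsv[m][:,0])
        c=cloud(p,m); c0=np.median(c,0)
        u,w=np.nonzero(m)[::-1]
        r=cv2.minAreaRect(np.float32(np.array([atz(p,float(a),float(b),c0[2])[:2] for a,b in zip(u,w)])))
        (cx,cy),(a,b),ang=r
        if a<b: ang+=90
        out.append((d['confidence'],d['extent'],v,h,c0,(cx,cy),max(a,b),min(a,b),(ang+90)%180-90))
    return out
E
python3 - <<'E'
from h import *
p=grab_frame('top')
np.set_printoptions(precision=3,suppress=True)
for o in cyls(p): print(round(o[0],2),np.round(o[1]),'V',o[2],'H',o[3],'med',o[4],'ctr',np.round(o[5],3),'LW',np.round(o[6:8],3),'ang',round(o[8],1))
hsv=cv2.cvtColor(p['image'],cv2.COLOR_RGB2HSV).astype(int); H,S,V=hsv[...,0],hsv[...,1],hsv[...,2]
def rep(n,m):
    m=cv2.morphologyEx(m.astype(np.uint8),cv2.MORPH_OPEN,np.ones((2,2))); k,l,st,_=cv2.connectedComponentsWithStats(m)
    for i in range(1,k):
        if st[i,4]>25:
            c=cloud(p,l==i); z=np.percentile(c[:,2],90); t=c[c[:,2]>z-.012]
            r=cv2.minAreaRect(np.float32(t[:,:2])); print(n,st[i],'z90 %.3f'%z,'top med',np.median(t,0),r)
rep('green',(H>60)&(H<85)&(S>90)&(V>60))
rep('orange',(H>8)&(H<16)&(S>200)&(V>180))
rep('red',((H<5)|(H>175))&(S>170)&(V>100))
rep('yellow',(H>24)&(H<33)&(S>180)&(V>120))
rep('blue',(H>100)&(H<125)&(S>150)&(V>80))
x0,y0=170,130
cv2.imwrite('pics/crop1.png',cv2.resize(p['image'][130:310,185:445,::-1],None,fx=3,fy=3,interpolation=cv2.INTER_CUBIC))
E
```

```text
0.87 [352. 185.  25.  12.] V 241.0 H 23.0 med [ 0.626 -0.283  0.014] ctr [ 0.626 -0.285] LW [0.071 0.033] ang -76.6
0.77 [362. 292.  17.  25.] V 62.0 H 111.0 med [ 0.317 -0.316  0.013] ctr [ 0.319 -0.315] LW [0.069 0.035] ang -9.8
0.75 [360. 250.  24.  16.] V 240.0 H 23.0 med [ 0.436 -0.311  0.013] ctr [ 0.437 -0.31 ] LW [0.075 0.035] ang -74.7
0.72 [430. 225.  23.  23.] V 71.0 H 116.0 med [ 0.509 -0.503  0.013] ctr [ 0.509 -0.504] LW [0.074 0.034] ang -30.7
0.7 [391. 201.  28.  16.] V 240.0 H 22.0 med [ 0.573 -0.395  0.013] ctr [ 0.574 -0.396] LW [0.073 0.033] ang 72.6
0.63 [406. 149.  22.  25.] V 72.0 H 9.0 med [ 0.728 -0.433  0.013] ctr [ 0.729 -0.434] LW [0.07  0.034] ang 36.9
0.56 [388. 243.  24.  18.] V 239.0 H 22.0 med [ 0.461 -0.392  0.013] ctr [ 0.461 -0.392] LW [0.074 0.038] ang 77.2
green [ 267  180   73   74 2336] z90 0.007 top med [ 0.479 -0.107  0.003] ((0.5262784361839294, -0.14535833895206451), (0.20507672429084778, 0.207804873585701), 3.6751883029937744)
green [334 205   4  12  29] z90 0.005 top med [ 0.543 -0.242  0.003] ((0.5445637106895447, -0.2411985844373703), (
[... 775 characters left out ...]
0361328)
yellow [106 146  49  18 332] z90 0.170 top med [0.671 0.304 0.165] ((0.6704134941101074, 0.298992395401001), (0.12390444427728653, 0.012562377378344536), 83.064697265625)
blue [201 241  13  24 136] z90 0.023 top med [0.427 0.115 0.02 ] ((0.41793328523635864, 0.12184739112854004), (0.03134271875023842, 0.06394276767969131), 83.0042495727539)
blue [ 19 255  19  30 213] z90 0.021 top med [0.361 0.618 0.017] ((0.3607352077960968, 0.6192717552185059), (0.08647104352712631, 0.015317183919250965), 27.94037437438965)
blue [   0  324   63   51 3068] z90 0.055 top med [0.149 0.545 0.057] ((0.15247252583503723, 0.589516282081604), (0.12322083115577698, 0.1422928124666214), 0.21608860790729523)
```

View pics/crop1.png

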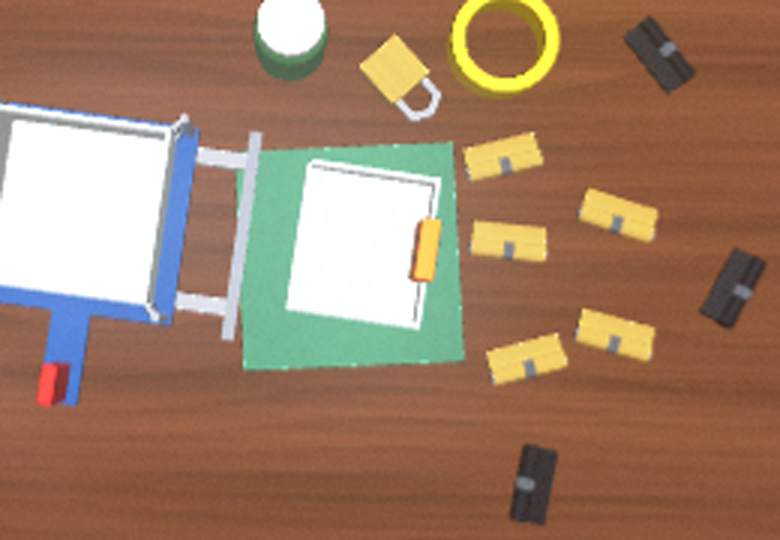

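The crop confirms five brass cylinders, with the padlock and tape clear of them. I still need the red handle, the orange handle and the fifth cylinder.

```bash
cat > m.py <<'E'
from h import *
np.set_printoptions(precision=3,suppress=True)
def top(p,n,m,zb):
    m=m.astype(np.uint8); k,l,st,_=cv2.connectedComponentsWithStats(m)
    for i in range(1,k):
        if st[i,4]>12:
            c=cloud(p,l==i)
            if not len(c): continue
            t=c[c[:,2]>np.percentile(c[:,2],95)-.008]
            print(n,st[i],'z',np.percentile(c[:,2],95),'top ctr',cv2.minAreaRect(np.float32(t[:,:2])))
def run():
    p=grab_frame('top')
    I=p['image'].astype(int); r,g,b=I[...,0],I[...,1],I[...,2]
    U=np.arange(560)[None,:]; Vv=np.arange(420)[:,None]
    top(p,'red',(r>120)&(g<60)&(b<60),.09)
    top(p,'orange',(r>190)&(g>90)&(g<170)&(b<70)&(r-g>85),.08)
    br=(r>190)&(g>140)&(b<150)&(b>40)&(r-g<70)&(r-b>60)&(U<440)&(Vv>165)
    k,l,st,_=cv2.connectedComponentsWithStats(br.astype(np.uint8))
    return p
if __name__=='__main__':
    p=run()
    for th,z in(('carriage_grip',.092),('scoop_grip',.089),('scoop',.003),('cylinder1',.0085)):
        for d in tip_of(p,th): print(th,round(d['confidence'],2),np.round(d['position']),atz(p,*d['position'],z))
    m=np.zeros((420,560),bool); m[200:222,338:372]=1
    c=cloud(p,m); c=c[(c[:,2]>.0085)]; print('fifth',len(c),cv2.minAreaRect(np.float32(c[:,:2])))
    s=cloud(p,outline_of(p,'scoop')[0]['region']); s=s[(s[:,2]>.03)]; print('scoop',len(s),cv2.minAreaRect(np.float32(s[:,:2])))
E
python3 m.py
```

```text
red [202 252   5  12  37] z 0.09170284001225101 top ctr ((0.4058525562286377, 0.11872792989015579), (0.0010773082030937076, 0.028914708644151688), 81.69055938720703)
carriage_grip 0.52 [353. 213.] [ 0.533 -0.277  0.092]
scoop_grip 0.95 [327. 210.] [ 0.54  -0.207  0.089]
scoop 0.88 [307. 214.] [ 0.534 -0.16   0.003]
cylinder1 0.87 [360. 291.] [ 0.318 -0.312  0.008]
cylinder1 0.77 [360. 247.] [ 0.441 -0.311  0.008]
cylinder1 0.72 [386. 204.] [ 0.567 -0.385  0.008]
cylinder1 0.65 [356. 212.] [ 0.541 -0.3    0.008]
cylinder1 0.64 [350. 183.] [ 0.623 -0.282  0.008]
cylinder1 0.6 [386. 242.] [ 0.457 -0.385  0.008]
cylinder1 0.59 [428. 228.] [ 0.501 -0.504  0.008]
cylinder1 0.59 [403. 148.] [ 0.728 -0.433  0.008]
cylinder1 0.54 [281. 144.] [ 0.735 -0.081  0.008]
fifth 266 ((0.5466211438179016, -0.2919839918613434), (0.0701482817530632, 0.0332178957760334), 85.0689697265625)Traceback (most recent call last):
  File "m.py", line 26, in <module>
    s=cloud(p,outline_of(p,'scoop')[0]['region']); s=s[(s[:,2]>.03)]; print('scoop',len(s),cv2.minAreaRect(np.float32(s[:,:2])))
              ~~~~~~~~~~~~~~~~~~~~~^^^
IndexError: list index out of range
```

```bash
cat > d.py <<'E'
import sys
from h import *
# usage: d.py x y z yaw_deg : tool shifts needed AFTER turn, and turn about tool z
def d(x,y,z,yaw):
    s=observe(); R=Ro.from_euler('xyz',s['tool_rot']); 
    cur=np.degrees(s['tool_rot'][2]); dy=(yaw-cur+180)%360-180
    T=Ro.from_euler('xyz',[180,0,yaw],degrees=True)
    print('shift mm',np.round(T.inv().apply(np.array([x,y,z])-s['position'])*1000,1),'turnz',round(-dy,1),'| yaw',round(cur,1),'pos',np.round(s['position'],4),'q',np.round(s['qpos'],2),'F',np.round(s['force'],1),'w',round(s['grip_width'],4),'t',s['clock'])
if __name__=='__main__': d(*map(float,sys.argv[1:5]))
E
python3 -m creep '[[[-1,0,0,0,0,0,-8],[-1,-0.022,-0.034,0,0,0,0],[-1,-0.022,-0.034,0,0,0,0],[-1,-0.022,-0.034,0,0,0,0],[-1,-0.022,-0.034,0,0,0,0],[-1,-0.022,-0.034,0,0,0,0],[-1,-0.022,-0.034,0,0,0,0],[-1,-0.022,-0.034,0,0,0,0],[-1,-0.022,-0.034,0,0,0,0],[-1,-0.022,-0.034,0,0,0,0]]]'
python3 d.py 0.402 0.119 0.15 173
```

```text
clock: 2.5
position: [0.3218, 0.2741, 0.2315]
tool_rot: [3.141, 0.0, 3.018]
force: [1.7, 0.3, 0.4]
grip_width: 0.0856
finger_force: 0.0
shift mm [ -98.5 -144.1   81.5] turnz -0.1 | yaw 172.9 pos [0.3218 0.2741 0.2315] q [-0.87  0.2   0.02  2.1  -0.01  0.84  0.61] F [1.7 0.3 0.4] w 0.0856 t 2.5
```

```bash
python3 -m creep '[[[-1,-0.020,-0.029,0.006,0,0,0],[-1,-0.020,-0.029,0.006,0,0,0],[-1,-0.020,-0.029,0.006,0,0,0],[-1,-0.020,-0.029,0.006,0,0,0],[-1,-0.018,-0.028,0.006,0,0,0],[-1,0,0,0.03,0,0,0],[-1,0,0,0,0,0,0]]]'
python3 - <<'E'
from m import *
import d
p=grab_frame('side'); 
I=p['image'].astype(int); r,g,b=I[...,0],I[...,1],I[...,2]
U=np.arange(560)[None,:]
top(p,'red',(r>120)&(g<60)&(b<60)&(U>180),.09)
d.d(0.4,0.119,0.05,173)
cv2.imwrite('pics/s1.png',cv2.resize(p['image'][100:320,100:350,::-1],None,fx=2.5,fy=2.5))
E
```

```text
clock: 3.2
position: [0.3998, 0.1195, 0.1694]
tool_rot: [-3.139, -0.003, 3.017]
force: [-1.1, 0.5, 0.1]
grip_width: 0.0853
finger_force: 0.0
red [219  35  16   4  48] z 0.36937437020297137 top ctr ((0.6718022227287292, 1.1446200609207153), (0.03683499991893768, 0.06975257396697998), 77.37073516845703)
red [221 198  12  19 195] z 0.08888315179966808 top ctr ((0.4005732238292694, 0.11962718516588211), (0.03216038644313812, 0.012943748384714127), 8.764200210571289)
shift mm [ -0.   -1.3 120.8] turnz -0.1 | yaw 172.9 pos [0.4   0.12  0.171] q [-0.54  0.29  0.13  2.18 -0.06  0.67  1.08] F [-0.2 -0.1  0.1] w 0.0857 t 3.25
```

View pics/s1.png

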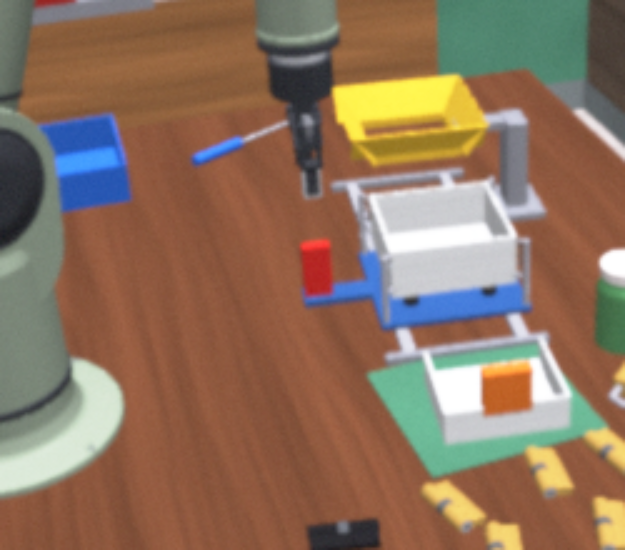

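The gripper (crop 310,180) is directly above the red handle (316,265), so I'll descend, grip and slide.

```bash
python3 -m creep '[[[-1,0,0,0.03,0,0,0],[-1,0,0,0.03,0,0,0],[-1,0,0,0.03,0,0,0],[-1,0,0,0.03,0,0,0],[0.8,0,0,0,0,0,0],[0.8,0,0,0,0,0,0],[0.8,0,0,0,0,0,0],[0.8,0,0,0,0,0,0],[0.8,0,0,0,0,0,0],[0.8,0,0,0,0,0,0]]]' 40
python3 -m creep '[[[0.8,0,0.01,0,0,0,0],[0.8,0,0.02,0,0,0,0],[0.8,0,0.03,0,0,0,0],[0.8,0,0.03,0,0,0,0],[0.8,0,0.03,0,0,0,0],[0.8,0,0.03,0,0,0,0],[0.8,0,0.02,0,0,0,0],[0.8,0,0.01,0,0,0,0],[0.8,0,0.005,0,0,0,0],[0.8,0,0.003,0,0,0,0]]]'
python3 -m creep '[[[0.8,0,0.004,0,0,0,0],[0.8,0,0.004,0,0,0,0],[0.8,0,0.004,0,0,0,0],[0.8,0,0.004,0,0,0,0],[0.8,0,0.004,0,0,0,0]]]'
python3 d.py 0.427 0.338 0.05 173
```

```text
clock: 4.25
position: [0.4015, 0.121, 0.0524]
tool_rot: [3.14, 0.002, 3.019]
force: [-2.8, 1.2, 20.6]
grip_width: 0.0136
finger_force: 41.1
clock: 5.25
position: [0.4231, 0.3083, 0.0525]
tool_rot: [3.141, -0.001, 3.02]
force: [-12.1, 0.0, 21.3]
grip_width: 0.0137
finger_force: 41.1
clock: 5.75
position: [0.4253, 0.3277, 0.0525]
tool_rot: [3.141, -0.001, 3.02]
force: [-12.6, -1.4, 21.3]
grip_width: 0.0134
finger_force: 41.0
shift mm [-0.4 10.4  2.5] turnz 0.0 | yaw 173.0 pos [0.4253 0.3277 0.0525] q [-0.86  0.66  0.13  1.96 -0.16  0.53  0.83] F [-12.6  -1.4  21.3] w 0.0134 t 5.75
```

```bash
python3 -m creep '[[[0.8,0,0.003,0,0,0,0],[0.8,0,0.003,0,0,0,0],[0.8,0,0.002,0,0,0,0],[0.8,0,0,0,0,0,0]]]'
python3 -m creep '[[[0.8,0,0.002,0,0,0,0],[0.8,0,0.002,0,0,0,0],[0.8,0,0,0,0,0,0]]]'
python3 -m creep '[[[0.8,0,0.002,0,0,0,0],[0.8,0,0.002,0,0,0,0],[0.8,0,0,0,0,0,0]]]'
```

```text
clock: 6.15
position: [0.4263, 0.3361, 0.0525]
tool_rot: [3.141, -0.001, 3.02]
force: [-12.5, 2.7, 18.8]
grip_width: 0.0134
finger_force: 40.6
clock: 6.45
position: [0.4264, 0.3373, 0.0524]
tool_rot: [-3.139, -0.003, 3.018]
force: [-15.4, -13.9, 30.7]
grip_width: 0.0133
finger_force: 42.8
clock: 6.75
position: [0.4263, 0.3373, 0.0523]
tool_rot: [-3.133, -0.005, 3.016]
force: [-20.5, -36.7, 46.2]
grip_width: 0.0135
finger_force: 48.1
```

```bash
python3 -m creep '[[[-1,0,-0.004,0,0,0,0],[-1,0,0,0,0,0,0],[-1,0,0,0,0,0,0],[-1,0,0,-0.03,0,0,0],[-1,0,0,-0.04,0,0,0],[-1,0,0,-0.04,0,0,0],[-1,0,0,-0.04,0,0,0],[-0.2,0,0,-0.01,0,0,8.5],[-0.2,0,0,0,0,0,8.5],[-0.2,0,0,0,0,0,8.5]]]'
python3 -m creep '[[[-0.2,0,0,0,0,0,8.5],[-0.2,0,0,0,0,0,8.5],[-0.2,0,0,0,0,0,8.5],[-0.2,0,0,0,0,0,8.5],[-0.2,0,0,0,0,0,8.5]]]'
python3 d.py 0.437 -0.310 0.10 105.3
```

```text
clock: 7.75
position: [0.428, 0.3394, 0.212]
tool_rot: [3.14, -0.0, 2.568]
force: [-0.5, -0.4, 0.0]
grip_width: 0.0511
finger_force: 0.0
clock: 8.25
position: [0.4278, 0.3393, 0.2114]
tool_rot: [3.141, -0.0, 1.826]
force: [0.1, 0.6, -0.0]
grip_width: 0.0515
finger_force: 0.0
shift mm [-628.8 -162.5  111.4] turnz -0.7 | yaw 104.6 pos [0.4278 0.3393 0.2114] q [-1.15  0.46  0.5   1.85 -0.28  0.9  -0.25] F [ 0.1  0.6 -0. ] w 0.0515 t 8.25
```

```bash
python3 -m creep '[[[-0.2,-0.039,-0.01,0,0,0,0],[-0.2,-0.039,-0.01,0,0,0,0],[-0.2,-0.039,-0.01,0,0,0,0],[-0.2,-0.039,-0.01,0,0,0,0],[-0.2,-0.039,-0.01,0,0,0,0],[-0.2,-0.039,-0.01,0,0,0,0],[-0.2,-0.039,-0.01,0,0,0,0],[-0.2,-0.039,-0.01,0,0,0,0],[-0.2,-0.039,-0.01,0,0,0,0],[-0.2,-0.039,-0.01,0,0,0,0]]]' | head -2
python3 -m creep '[[[-0.2,-0.039,-0.01,0.01,0,0,0],[-0.2,-0.039,-0.01,0.02,0,0,0],[-0.2,-0.039,-0.01,0.02,0,0,0],[-0.2,-0.039,-0.01,0.02,0,0,0],[-0.2,-0.039,-0.01,0.02,0,0,0],[-0.2,-0.039,-0.01,0.02,0,0,0],[-0.2,0,0,0,0,0,0]]]' |head -2
python3 d.py 0.437 -0.310 0.002 105.3
python3 - <<'E'
from m import *
p=grab_frame('side')
for o in cyls(p): print(round(o[0],2),np.round(o[1]),'V',o[2],'med',o[4])
p=grab_frame('top')
for o in cyls(p): 
  if o[2]>150:print(round(o[0],2),np.round(o[1]),'V',o[2],'ctr',np.round(o[5],3),'LW',np.round(o[6:8],3),'ang',round(o[8],1))
cv2.imwrite('pics/t2.png',cv2.resize(p['image'][120:320,170:450,::-1],None,fx=2.5,fy=2.5))
E
```

```text
clock: 9.25
position: [0.4319, -0.0649, 0.2116]
clock: 9.95
position: [0.4323, -0.3102, 0.0994]
shift mm [-1.1  4.6 97.4] turnz -0.7 | yaw 104.6 pos [ 0.4323 -0.3102  0.0994] q [ 0.17  0.62  0.48  1.97 -0.45  0.65  1.19] F [-0.3  0.3  0.6] w 0.051 t 9.95
0.84 [302. 321.  19.  23.] V 239.0 med [ 0.455 -0.398  0.012]
0.8 [282. 301.  23.  21.] V 232.5 med [ 0.43  -0.315  0.012]
0.77 [336. 344.  33.  13.] V 51.0 med [ 0.501 -0.509  0.012]
0.75 [347. 277.  23.  13.] V 229.0 med [ 0.62  -0.294  0.013]
0.72 [320. 288.  21.  22.] V 239.5 med [ 0.54  -0.3    0.013]
0.62 [236. 313.  26.  11.] V 53.0 med [ 0.315 -0.323  0.012]
0.61 [380. 269.  37.  32.] V 211.0 med [ 0.727 -0.291  0.031]
0.6 [344. 311.  20.  21.] V 245.0 med [ 0.568 -0.403  0.012]
0.54 [407. 303.  28.  19.] V 48.0 med [ 0.72  -0.441  0.013]
0.83 [390. 202.  27.  17.] V 239.0 ctr [ 0.574 -0.395] LW [0.075 0.034] ang 72.6
0.66 [140. 208.  75.  94.] V 253.0 ctr [0.547 0.316] LW [0.277 0.195] ang -6.0
0.54 [354. 211.  25.  12.] V 241.0 ctr [ 0.547 -0.292] LW [0.069 0.033] ang 85.6
0.53 [352. 249.   8.  13.] V 240.0 ctr [ 0.432 -0.285] LW [0.026 0.023] ang 0.6
0.51 [352. 182.  30.  17.] V 241.0 ctr [ 0.628 -0.287] LW [0.076 0.037] ang -78.1
```

View pics/t2.png

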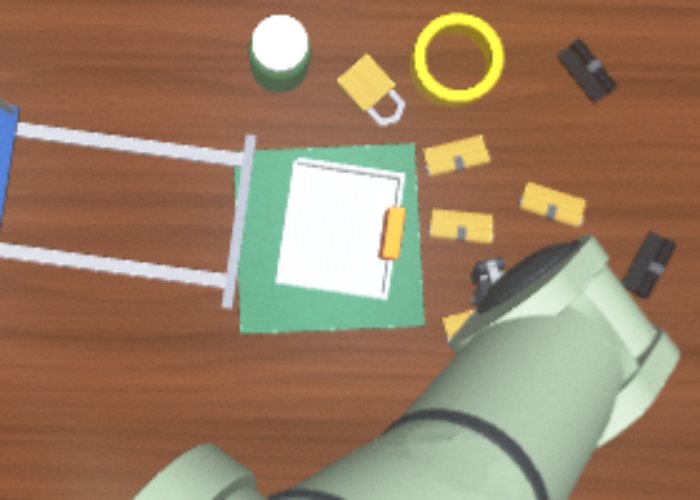

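The view shows the gripper (crop 490,275) by the near cylinder at (460,322), and nothing has moved. Picking it now.

```bash
python3 -m creep '[[[-0.2,0.011,0.0045,0.02,0,0,-0.7],[-0.2,0,0,0.03,0,0,0],[-0.2,0,0,0.03,0,0,0],[-0.2,0,0,0.017,0,0,0],[0.6,0,0,0,0,0,0],[0.6,0,0,0,0,0,0],[0.6,0,0,0,0,0,0],[0.6,0,0,0,0,0,0],[0.6,0,0,0,0,0,0]]]' 50
python3 -m creep '[[[0.6,0,0,-0.03,0,0,0],[0.6,0,0,-0.04,0,0,0],[0.6,0,0,-0.04,0,0,7.8],[0.6,0,0,-0.01,0,0,7.8],[0.6,0,0,0,0,0,7.7],[0.6,0,0,0,0,0,0]]]'
python3 - <<'E'
from m import *
p=run()
hsv=cv2.cvtColor(p['image'],cv2.COLOR_RGB2HSV)
c=cloud(p,np.ones((420,560),bool)).copy()
m=(c[:,0]>.4)&(c[:,0]<.66)&(c[:,1]>-.26)&(c[:,1]<-.03)&(c[:,2]>.015)&(c[:,2]<.06)
q=c[m]; r=cv2.minAreaRect(np.float32(q[:,:2])); print('scoop rect',r,len(q)); print(cv2.boxPoints(r))
E
```

```text
clock: 11.05
position: [0.4361, -0.2935, 0.005]
tool_rot: [3.141, 0.001, 1.844]
force: [-0.1, -0.4, -1.3]
grip_width: 0.0311
finger_force: 48.6
clock: 11.65
position: [0.436, -0.2932, 0.1249]
tool_rot: [3.141, 0.0, 1.435]
force: [-0.4, -0.2, -1.6]
grip_width: 0.0311
finger_force: 49.2
red [122 241  10  13 109] z 0.09058573753076925 top ctr ((0.4290373921394348, 0.33144575357437134), (0.004235223866999149, 0.03196118026971817), 85.1868667602539)
scoop rect ((0.5424601435661316, -0.14879295229911804), (0.22157444059848785, 0.15546342730522156), 89.6886978149414) 344
[[ 0.464 -0.259]
 [ 0.62  -0.26 ]
 [ 0.621 -0.038]
 [ 0.465 -0.038]]
```

```bash
python3 - <<'E'
from m import *
import d
p=grab_frame('top')
P=[atz(p,u,v,.045)[:2] for u,v in((331,189.3),(324.3,239.3),(281,233.3),(288.3,183.3))]
for q in P: print(q)
a=P[0]-P[1]; print('yaw rear', np.degrees(np.arctan2(a[1],a[0]))+90, np.linalg.norm(a)); print('side', [np.degrees(np.arctan2(*(P[i]-P[j])[::-1])) for i,j in((2,1),(3,0))],[np.linalg.norm(P[i]-P[j]) for i,j in((2,1),(3,0))]); print('mean',np.mean(P,0))
for th,z in(('scoop_grip',.089),('scoop',.003)):
  for n in('top','side'):
    pp=p if n=='top' else grab_frame('side')
    for e in tip_of(pp,th): print(n,th,round(e['confidence'],2),np.round(e['position']),atz(pp,*e['position'],z))
I=p['image'].astype(int); m=(I[...,0]>200)&(I[...,1]>80)&(I[...,1]<180)&(I[...,2]<90); m[:, :318]=0;m[:, 338:]=0;m[:195]=0;m[230:]=0
c=cloud(p,m); c=c[c[:,2]>.075]; print(len(c),cv2.minAreaRect(np.float32(c[:,:2])),c.mean(0))
d.d(0.5,-0.15,0.12,82)
E
```

```text
[ 0.6   -0.223]
[ 0.461 -0.206]
[ 0.475 -0.086]
[ 0.614 -0.104]
yaw rear 83.18462165265689 0.13998776533090107
side [np.float64(83.42706676711599), np.float64(83.2103045984264)] [np.float64(0.12040840696426429), np.float64(0.11983415930592718)]
mean [ 0.538 -0.155]
top scoop_grip 0.56 [329. 213.] [ 0.532 -0.213  0.089]
side scoop_grip 0.61 [303. 244.] [ 0.536 -0.195  0.089]
top scoop 0.75 [304. 211.] [ 0.542 -0.152  0.003]
top scoop 0.21 [389. 203.] [ 0.57  -0.395  0.003]
side scoop 0.96 [297. 258.] [ 0.538 -0.14   0.003]
side scoop 0.51 [344. 310.] [ 0.571 -0.391  0.003]
12 ((0.5292021036148071, -0.2001573145389557), (0.050857096910476685, 0.01035864558070898), 7.345011234283447) [ 0.527 -0.201  0.087]
shift mm [151.2  43.9   4.2] turnz 0.4 | yaw 82.4 pos [ 0.435 -0.294  0.124] q [ 0.04  0.61  0.62  1.98 -0.53  0.72  0.85] F [-0.1 -0.7 -1.9] w 0.0317 t 12.05
```

```bash
python3 -m creep '[[[0.6,0.03,0.012,0,0,0,-0.9],[0.6,0.03,0.012,0,0,0,0],[0.6,0.03,0.012,0,0,0,0],[0.6,0.03,0.012,0,0,0,0],[0.6,0.03,0.008,0,0,0,0],[0.6,0,0,0,0,0,0],[0.6,0,0,0,0,0,0]]]' | head -3
python3 d.py 0.5087 -0.1475 0.015 83.3
```

```text
clock: 12.75
position: [0.5094, -0.1511, 0.1242]
tool_rot: [-3.141, 0.0, 1.455]
shift mm [  3.5  -1.1 109.2] turnz 0.0 | yaw 83.3 pos [ 0.5094 -0.1511  0.1242] q [-0.28  0.62  0.64  1.96 -0.54  0.73  0.58] F [-0.5 -0.3 -0.6] w 0.0311 t 12.75
```

```bash
python3 -m creep '[[[0.6,0.003,-0.001,0.03,0,0,0],[0.6,0,0,0.03,0,0,0],[0.6,0,0,0.03,0,0,0],[0.6,0,0,0.012,0,0,0],[0.6,0,0,0.007,0,0,0],[0.6,0,0,0,0,0,0]]]'
python3 -m creep '[[[0.1,0,0,0,0,0,0],[0.1,0,0,0,0,0,0],[0.1,0,0,-0.005,0,0,0],[0.1,0,0,-0.025,0,0,0],[-0.2,0,0,-0.04,0,0,0],[-0.2,0,0,-0.04,0,0,6],[-0.2,0,0,0,0,0,0]]]'
python3 d.py 0.461 -0.392 0.002 77.2
```

```text
clock: 13.35
position: [0.5085, -0.149, 0.0154]
tool_rot: [-3.141, 0.0, 1.452]
force: [-0.3, 1.4, -1.9]
grip_width: 0.0309
finger_force: 49.6
clock: 14.05
position: [0.5106, -0.1489, 0.13]
tool_rot: [3.135, -0.001, 1.344]
force: [0.2, 0.7, -0.5]
grip_width: 0.0513
finger_force: 0.0
shift mm [-248.     5.5  128. ] turnz -0.2 | yaw 77.0 pos [ 0.5106 -0.1489  0.13  ] q [-0.31  0.62  0.68  1.97 -0.57  0.75  0.49] F [ 0.2  0.7 -0.5] w 0.0513 t 14.05
```

```bash
python3 -m creep '[[[-0.2,-0.04,0.001,0,0,0,0],[-0.2,-0.04,0.001,0,0,0,0],[-0.2,-0.04,0.001,0,0,0,0],[-0.2,-0.04,0.001,0,0,0,0],[-0.2,-0.04,0.001,0,0,0,0],[-0.2,-0.034,0.001,0.02,0,0,0],[-0.2,0,0,0.03,0,0,0],[-0.2,0,0,0,0,0,0]]]' |head -2
python3 - <<'E'
from m import *
import d
for n in('side','top'):
  p=grab_frame(n)
  for o in cyls(p):
    if o[2]>150:print(n,round(o[0],2),np.round(o[1]),'med',o[4],'ctr',np.round(o[5],3),'LW',np.round(o[6:8],3),'ang',round(o[8],1))
d.d(.461,-.392,.002,77.2)
E
```

```text
clock: 14.85
position: [0.4611, -0.3773, 0.0728]
side 0.8 [303. 322.  13.  23.] med [ 0.455 -0.403  0.012] ctr [ 0.455 -0.399] LW [0.079 0.033] ang 76.3
side 0.75 [353. 254.  23.  21.] med [ 0.694 -0.192  0.019] ctr [ 0.694 -0.195] LW [0.098 0.053] ang 44.9
side 0.67 [344. 310.  20.  20.] med [ 0.565 -0.404  0.012] ctr [ 0.566 -0.399] LW [0.085 0.032] ang 74.4
side 0.6 [321. 288.  17.  18.] med [ 0.546 -0.316  0.011] ctr [ 0.542 -0.303] LW [0.069 0.031] ang 84.6
side 0.57 [347. 279.  26.  19.] med [ 0.619 -0.29   0.012] ctr [ 0.621 -0.289] LW [0.084 0.037] ang -81.7
side 0.42 [249. 193.  70. 118.] med [0.508 0.265 0.049] ctr [0.495 0.312] LW [0.854 0.186] ang 80.4
top 0.71 [312. 222.  24.  13.] med [ 0.508 -0.171  0.047] ctr [ 0.509 -0.17 ] LW [0.059 0.034] ang 86.5
top 0.66 [352. 184.  27.  18.] med [ 0.626 -0.286  0.013] ctr [ 0.627 -0.286] LW [0.073 0.034] ang -73.9
top 0.56 [392. 204.  28.  14.] med [ 0.573 -0.397  0.014] ctr [ 0.572 -0.395] LW [0.071 0.036] ang 76.1
top 0.54 [306. 210.  55.  55.] med [ 0.547 -0.153  0.009] ctr [ 0.541 -0.16 ] LW [0.144 0.134] ang -6.6
top 0.5 [354. 212.  24.  14.] med [ 0.546 -0.292  0.013] ctr [ 0.546 -0.291] LW [0.071 0.034] ang -89.6
shift mm [-14.8   0.6  74.7] turnz 0.1 | yaw 77.3 pos [ 0.464 -0.377  0.077] q [ 0.2   0.77  0.58  1.81 -0.61  0.74  0.89] F [-0.3  0.5 -0.2] w 0.0512 t 15.05
```

```bash
python3 -m creep '[[[-0.2,0,0,0.03,0,0,0],[-0.2,0,0,0.03,0,0,0],[-0.2,0,0,0.014,0,0,0],[0.6,0,0,0,0,0,0],[0.6,0,0,0,0,0,0],[0.6,0,0,0,0,0,0],[0.6,0,0,0,0,0,0],[0.6,0,0,-0.03,0,0,0],[0.6,0,0,-0.05,0,0,0],[0.6,0,0,-0.05,0,0,-6]]]'
python3 - <<'E'
from m import *
import d
p=grab_frame('top')
m=np.zeros((420,560),bool); m[215:232,298:326]=1
c=cloud(p,m); print(np.histogram(c[:,2],bins=np.arange(0,.1,.01)))
d.d(0.5695,-0.1545,0.015,83.3)
b=grab_frame('side')
cv2.imwrite('pics/t3.png',np.hstack([cv2.resize(p['image'][170:260,255:345,::-1],(400,400),interpolation=2),cv2.resize(b['image'][215:305,245:335,::-1],(400,400),interpolation=2)]))
E
```

```text
clock: 16.05
position: [0.4624, -0.3776, 0.133]
tool_rot: [-3.14, 0.0, 1.453]
force: [1.4, 0.1, -0.7]
grip_width: 0.0312
finger_force: 49.9
(array([159,  40,  42,  41,  53,  46,  67,   9,  14]), array([0.  , 0.01, 0.02, 0.03, 0.04, 0.05, 0.06, 0.07, 0.08, 0.09]))
shift mm [236.7  78.1 126. ] turnz 0.5 | yaw 83.8 pos [ 0.464 -0.381  0.141] q [ 0.17  0.68  0.63  1.78 -0.52  0.84  0.93] F [ 4.6 -5.8 11.1] w 0.0315 t 16.1
```

View pics/t3.png

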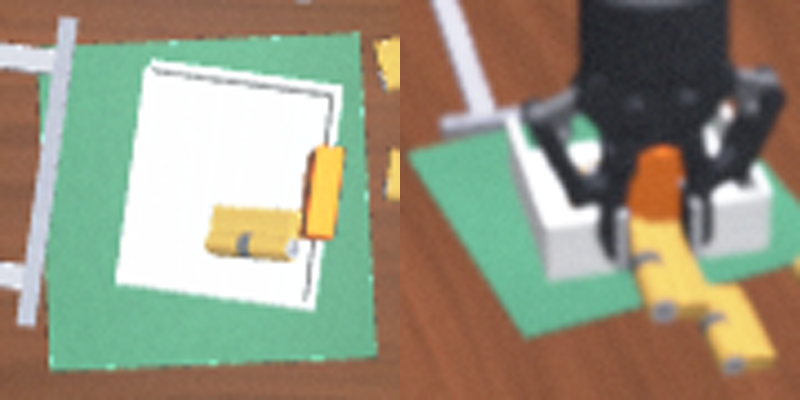

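```bash
python3 - <<'E'
from m import *
import d
p=grab_frame('top')
I=p['image'].astype(int); r,g,b=I[...,0],I[...,1],I[...,2]
m=(r>150)&(g>120)&(b<140)&(r-b>60); n=np.zeros_like(m); n[210:235,298:323]=1
v,u=np.nonzero(m&n); print(u.min(),u.max(),v.min(),v.max())
c=cloud(p,m&n)
M=np.array([[.117,.993],[-.993,.117]]); l=(c[:,:2]-[.538,-.155])@M.T
for a in range(-65,30,8):
  k=(l[:,0]>a/1000)&(l[:,0]<a/1000+.008)
  if k.sum(): print(a,k.sum(),'y %.3f..%.3f'%(l[k,1].min(),l[k,1].max()),'z',np.percentile(c[k,2],[10,50,90]))
d.d(.5694,-.1446,.015,83.3)
E
```

```text
301 322 217 228
-49 11 y 0.011..0.026 z [0.06  0.062 0.064]
-41 25 y 0.015..0.043 z [0.063 0.065 0.069]
-33 33 y 0.013..0.041 z [0.055 0.06  0.066]
-25 34 y 0.014..0.041 z [0.044 0.049 0.055]
-17 19 y 0.014..0.032 z [0.032 0.041 0.047]
-9 30 y 0.015..0.043 z [0.027 0.032 0.037]
-1 29 y 0.015..0.042 z [0.018 0.023 0.028]
7 2 y 0.036..0.039 z [0.02 0.02 0.02]
shift mm [244.8  77.2 119.9] turnz -0.0 | yaw 83.3 pos [ 0.464 -0.379  0.135] q [ 0.17  0.69  0.62  1.78 -0.52  0.84  0.93] F [ 0.8 -0.7 -2.1] w 0.0312 t 16.2
```

```bash
python3 -m creep '[[[0.6,0.04,0.013,0,0,0,0],[0.6,0.04,0.013,0,0,0,0],[0.6,0.04,0.013,0,0,0,0],[0.6,0.04,0.013,0,0,0,0],[0.6,0.04,0.013,0,0,0,0],[0.6,0.045,0.012,0,0,0,0],[0.6,0,0,0,0,0,0],[0.6,0,0,0,0,0,0]]]' |head -2
python3 d.py .5694 -.1446 .015 83.3
python3 -m creep '[[[0.6,0,0,0.04,0,0,0],[0.6,0,0,0.04,0,0,0],[0.6,0,0,0.015,0,0,0],[0.6,0,0,0.01,0,0,0],[0.6,0,0,0.01,0,0,0],[0.6,0,0,0.005,0,0,0],[0.6,0,0,0,0,0,0]]]'
```

```text
clock: 17.0
position: [0.5681, -0.1424, 0.1306]
shift mm [ -2.    1.5 115.6] turnz 0.0 | yaw 83.3 pos [ 0.5681 -0.1424  0.1306] q [-0.29  0.69  0.65  1.82 -0.55  0.83  0.52] F [-0.4 -0.5 -0.7] w 0.0308 t 17.0
clock: 17.7
position: [0.5684, -0.1437, 0.0115]
tool_rot: [3.141, 0.0, 1.453]
force: [-0.4, 0.1, -0.9]
grip_width: 0.0317
finger_force: 49.9
```

```bash
python3 -m creep '[[[0.1,0,0,0,0,0,0],[0.1,0,0,0,0,0,0],[0.1,0,0,-0.005,0,0,0],[0.1,0,0,-0.04,0,0,0],[0.05,0,0,-0.05,0,0,0],[0.05,-0.01,-0.03,0,0,0,0],[0.05,-0.01,-0.028,0,0,0,0],[0.05,0,0,0,0,0,0]]]' |head -2
python3 d.py .509 -.1616 .026 83.3
```

```text
clock: 18.5
position: [0.5053, -0.1575, 0.1074]
shift mm [-3.6  4.1 81.4] turnz -0.2 | yaw 83.1 pos [ 0.5053 -0.1575  0.1074] q [-0.25  0.64  0.62  1.98 -0.58  0.7   0.61] F [0.6 0.  0.3] w 0.0407 t 18.5
```

```bash
python3 -m creep '[[[0.05,-0.0035,0.004,0.03,0,0,0],[0.05,0,0,0.03,0,0,0],[0.05,0,0,0.021,0,0,0],[0.6,0,0,0,0,0,0],[0.6,0,0,0,0,0,0],[0.6,0,0,0,0,0,0],[0.6,0,0,0,0,0,0]]]'
```

```text
clock: 19.2
position: [0.5125, -0.1606, 0.0264]
tool_rot: [3.14, 0.0, 1.453]
force: [-0.9, -0.1, -1.9]
grip_width: 0.0313
finger_force: 49.6
```

```bash
python3 -m creep '[[[0.6,0.005,0,-0.01,0,0,0],[0.6,0.015,0,-0.01,0,0,0],[0.6,0.01,0,0,0,0,0],[0.6,0.01,0,0,0,0,0],[0.1,0,0,0,0,0,0],[0.1,0,0,0,0,0,0],[0.1,0,0,-0.02,0,0,0],[0.1,0,0,-0.05,0,0,0],[0.1,0,0,-0.05,0,0,0],[-0.2,-0.04,0,0,0,0,0]]]'
python3 - <<'E'
from m import *
p=grab_frame('top')
I=p['image'].astype(int); r,g,b=I[...,0],I[...,1],I[...,2]
m=(r>150)&(g>120)&(b<140)&(r-b>60); n=np.zeros_like(m); n[182:240,275:323]=1
c=cloud(p,m&n)
M=np.array([[.117,.993],[-.993,.117]]); l=(c[:,:2]-[.538,-.155])@M.T
for s in(-1,1):
 for a in range(-65,70,10):
  k=(l[:,0]>a/1000)&(l[:,0]<a/1000+.01)&(l[:,1]*s>0)
  if k.sum(): print(s,a,k.sum(),'y %.3f..%.3f'%(l[k,1].min(),l[k,1].max()),'z',np.percentile(c[k,2],[10,50,90]))
b=grab_frame('side')
cv2.imwrite('pics/t4.png',np.hstack([cv2.resize(p['image'][170:260,255:345,::-1],(400,400),interpolation=2),cv2.resize(b['image'][215:305,245:335,::-1],(400,400),interpolation=2)]))
E
```

```text
clock: 20.2
position: [0.5154, -0.1565, 0.1697]
tool_rot: [3.136, -0.002, 1.462]
force: [1.2, -2.0, -1.6]
grip_width: 0.0506
finger_force: 0.0
```

View pics/t4.png

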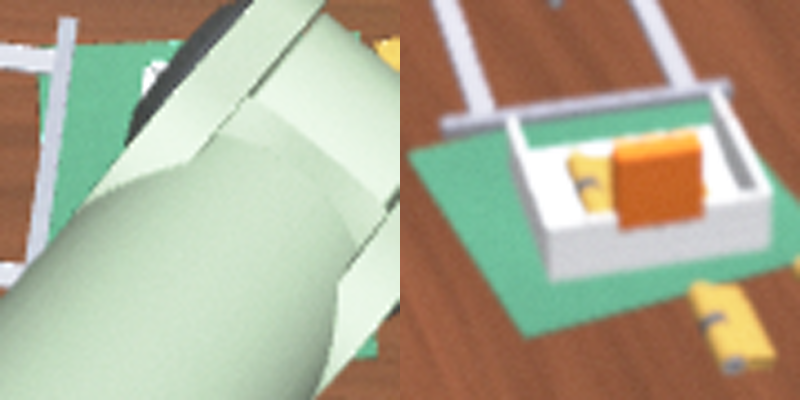

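```bash
python3 d.py .547 -.292 .002 85
python3 -m creep '[[[-0.2,-0.045,0.006,0,0,0,-1.5],[-0.2,-0.045,0.006,0,0,0,0],[-0.2,-0.045,0.006,0.02,0,0,0],[-0.2,0,0,0.04,0,0,0],[-0.2,0,0,0,0,0,0],[-0.2,0,0,0,0,0,0]]]' |head -2
python3 d.py .547 -.292 .002 85
```

```text
shift mm [-123.6   46.5  164.8] turnz -2.0 | yaw 83.0 pos [ 0.5114 -0.1648  0.1668] q [-0.3   0.58  0.72  1.92 -0.51  0.83  0.56] F [-1.2  0.2  1. ] w 0.0511 t 20.3
clock: 20.9
position: [0.5155, -0.2968, 0.1053]
shift mm [  7.5  31.  103.3] turnz -0.3 | yaw 84.7 pos [ 0.5155 -0.2968  0.1053] q [ 0.02  0.73  0.61  1.8  -0.57  0.79  0.83] F [0.1 0.3 0.9] w 0.0515 t 20.9
```

```bash
python3 -m creep '[[[-0.2,0.0075,0.031,0,0,0,0],[-0.2,0,0,0.03,0,0,0],[-0.2,0,0,0.04,0,0,0],[-0.2,0,0,0.033,0,0,0],[0.6,0,0,0,0,0,0],[0.6,0,0,0,0,0,0],[0.6,0,0,0,0,0,0],[0.6,0,0,0,0,0,0],[0.6,0,0,-0.03,0,0,0],[0.6,0,0,-0.05,0,0,0]]]'
python3 -m creep '[[[0.6,0,0,-0.05,0,0,8.5],[0.6,0,0,-0.02,0,0,8.5],[0.6,0,0,0,0,0,8.5],[0.6,0,0,0,0,0,8.5],[0.6,0,0,0,0,0,8.5],[0.6,0,0,0,0,0,8.5],[0.6,0,0,0,0,0,8.5],[0.6,0,0,0,0,0,8.5],[0.6,0,0,0,0,0,8.5],[0.6,0,0,0,0,0,8.5]]]'
python3 -m creep '[[[0.6,0,0,0,0,0,6.5],[0.6,0,0,0,0,0,0]]]' |head -3
python3 d.py .544 -.099 .1 -6.7
```

```text
clock: 21.9
position: [0.5467, -0.2913, 0.0822]
tool_rot: [-3.138, -0.001, 1.479]
force: [1.6, 0.2, -0.8]
grip_width: 0.0309
finger_force: 50.0
clock: 22.9
position: [0.5481, -0.2918, 0.1536]
tool_rot: [-3.141, -0.002, -0.01]
force: [0.1, -0.3, -0.9]
grip_width: 0.0312
finger_force: 50.0
clock: 23.1
position: [0.548, -0.2918, 0.1531]
tool_rot: [3.141, -0.001, -0.12]
shift mm [ -26.5 -191.    53.1] turnz -0.2 | yaw -6.9 pos [ 0.548  -0.2918  0.1531] q [-0.22  0.89  1.06  1.72 -0.88  1.08 -0.55] F [-0.3  0.6 -1.1] w 0.031 t 23.1
```

```bash
python3 -m creep '[[[0.6,-0.005,-0.038,0,0,0,0],[0.6,-0.005,-0.038,0,0,0,0],[0.6,-0.005,-0.038,0,0,0,0],[0.6,-0.005,-0.038,0,0,0,0],[0.6,-0.006,-0.038,0,0,0,0],[0.6,0,0,0.05,0,0,0],[0.6,0,0,0.03,0,0,0],[0.6,0,0,0,0,0,0]]]' |head -3
python3 - <<'E'
from m import *
import d
d.d(.544,-.099,.026,-6.7)
p=grab_frame('top'); b=grab_frame('side')
cv2.imwrite('pics/t5.png',np.hstack([cv2.resize(p['image'][170:260,255:345,::-1],(400,400),interpolation=2),cv2.resize(b['image'][215:305,245:335,::-1],(400,400),interpolation=2)]))
E
```

```text
clock: 23.9
position: [0.543, -0.0992, 0.0703]
tool_rot: [-3.141, 0.004, -0.114]
shift mm [ 1.  -0.3 44.3] turnz 0.2 | yaw -6.5 pos [ 0.543 -0.099  0.07 ] q [-0.55  0.93  0.99  1.94 -1.04  0.9  -0.68] F [-0.2  0.3  0.3] w 0.0314 t 23.9
```

View pics/t5.png

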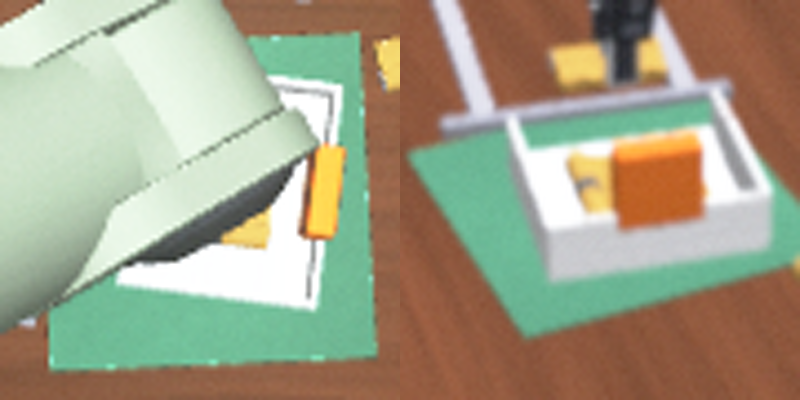

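```bash
python3 -m creep '[[[0.6,0,0,0.03,0,0,0],[0.6,0,0,0.012,0,0,0],[0.6,0,0.005,0.002,0,0,0],[0.6,0,0.005,0.002,0,0,0],[0.6,0,0.005,0.001,0,0,0],[0.6,0,0.005,0.001,0,0,0],[0.6,0,0,0,0,0,0]]]'
python3 d.py .544 -.099 .026 -6.7
```

```text
clock: 24.7
position: [0.5427, -0.121, 0.0256]
tool_rot: [-3.141, -0.002, -0.119]
force: [0.1, 3.1, 12.6]
grip_width: 0.0315
finger_force: 51.5
shift mm [ -1.2 -22.   -0.4] turnz -0.1 | yaw -6.8 pos [ 0.5427 -0.121   0.0256] q [-0.47  0.99  0.92  1.95 -1.12  0.83 -0.6 ] F [ 0.1  3.1 12.6] w 0.0315 t 24.7
```

```bash
python3 -m creep '[[[0.6,0,0,-0.008,0,0,0],[0.6,0,-0.018,0,0,0,0],[0.6,0,0,0.008,0,0,0],[0.6,0,0,0.002,0,0,0],[0.6,0,0,0,0,0,0]]]'
python3 - <<'E'
from m import *
p=grab_frame('top'); b=grab_frame('side')
cv2.imwrite('pics/t6.png',np.hstack([cv2.resize(p['image'][170:260,255:345,::-1],(400,400),interpolation=2),cv2.resize(b['image'][215:305,245:335,::-1],(400,400),interpolation=2)]))
E
```

```text
clock: 25.2
position: [0.5437, -0.1029, 0.0222]
tool_rot: [3.141, 0.0, -0.118]
force: [-0.8, 0.5, -0.3]
grip_width: 0.0311
finger_force: 50.1
```

View pics/t6.png

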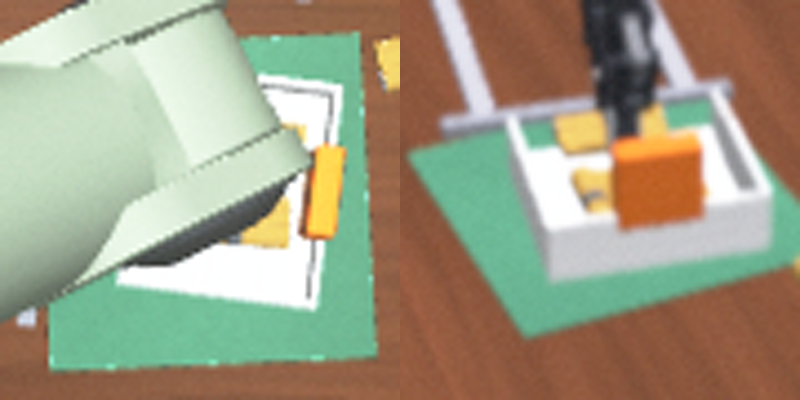

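```bash
python3 -m creep '[[[0.6,0,0.005,0.001,0,0,0],[0.6,0,0.005,0.002,0,0,0],[0.6,0,0.004,0.002,0,0,0],[0.6,0,0,0,0,0,0]]]' |sed -n 2,4p
python3 -m creep '[[[0.1,0,0,0,0,0,0],[0.1,0,0,0,0,0,0],[0.1,0,0,-0.005,0,0,0],[0.1,0,0,-0.04,0,0,0],[0.1,0,0,-0.05,0,0,0],[-0.2,0,0,-0.04,0,0,0],[-0.2,0,0.04,0,0,0,-8.5],[-0.2,0,0.04,0,0,0,-8.5],[-0.2,0,0,0,0,0,-8.5],[-0.2,0,0,0,0,0,-8.5]]]' | head -3
python3 d.py .627 -.286 .002 103.4
```

```text
position: [0.5421, -0.117, 0.0171]
tool_rot: [3.141, 0.0, -0.119]
force: [-0.6, -0.3, -2.0]
clock: 26.7
position: [0.5386, -0.1972, 0.1529]
tool_rot: [3.141, -0.0, 0.479]
shift mm [-106.9   65.5  150.9] turnz -75.9 | yaw 27.5 pos [ 0.5386 -0.1972  0.1529] q [-0.36  0.76  0.95  1.84 -0.76  0.95 -0.15] F [ 0.2 -0.2  0.5] w 0.0508 t 26.7
```

```bash
python3 -m creep '[[[-0.2,0,0,0,0,0,-8.5],[-0.2,0,0,0,0,0,-8.5],[-0.2,0,0,0,0,0,-8.5],[-0.2,0,0,0,0,0,-8.5],[-0.2,0,0,0,0,0,-8.5],[-0.2,0,0,0,0,0,-8.5],[-0.2,0,0,0,0,0,-8.5],[-0.2,0,0,0,0,0,-8.5],[-0.2,0,0,0,0,0,-8],[-0.2,0,0,0,0,0,0]]]' | head -1
python3 -m creep '[[[-0.2,-0.036,0.022,0,0,0,0],[-0.2,-0.036,0.022,0,0,0,0],[-0.2,-0.035,0.022,0.02,0,0,0],[-0.2,0,0,0.04,0,0,0],[-0.2,0,0,0,0,0,0]]]' | head -2
python3 - <<'E'
from m import *
import d
d.d(.627,-.286,.002,104)
for n in('side','top'):
  p=grab_frame(n)
  for o in cyls(p):
    if o[2]>150:print(n,round(o[0],2),np.round(o[1]),'med',o[4],'ctr',np.round(o[5],3),'LW',np.round(o[6:8],3),'ang',round(o[8],1))
E
```

```text
clock: 27.7
clock: 28.2
position: [0.6253, -0.2844, 0.0875]
shift mm [-2.   1.2 85.5] turnz -1.0 | yaw 103.0 pos [ 0.625 -0.284  0.087] q [ 0.02  0.86  0.54  1.54 -0.52  0.9   0.97] F [-1.3  0.7 -0.3] w 0.051 t 28.2
side 0.81 [344. 312.  17.  26.] med [ 0.566 -0.402  0.012] ctr [ 0.567 -0.4  ] LW [0.087 0.034] ang 73.6
side 0.61 [346. 278.  23.  14.] med [ 0.619 -0.292  0.013] ctr [ 0.62 -0.29] LW [0.084 0.035] ang -81.7
side 0.48 [292. 247.  19.   9.] med [ 0.521 -0.113  0.023] ctr [ 0.525 -0.111] LW [0.059 0.04 ] ang 40.1
top 0.66 [394. 203.  23.  13.] med [ 0.571 -0.404  0.013] ctr [ 0.572 -0.402] LW [0.057 0.035] ang 76.2
```

```bash
python3 -m creep '[[[-0.2,-0.002,0.001,0.02,0,0,-1],[-0.2,0,0,0.04,0,0,0],[-0.2,0,0,0.026,0,0,0],[0.6,0,0,0,0,0,0],[0.6,0,0,0,0,0,0],[0.6,0,0,0,0,0,0],[0.6,0,0,0,0,0,0],[0.6,0,0,-0.03,0,0,0],[0.6,0,0,-0.05,0,0,8.5],[0.6,0,0,-0.04,0,0,8.5]]]'
python3 -m creep '[[[0.6,0,0,0,0,0,3.5],[0.6,0,0,0,0,0,0]]]' |head -1
python3 - <<'E'
from m import *
import d
p=grab_frame('top'); b=grab_frame('side')
d.d(.5634,-.1529,.032,83.3)
cv2.imwrite('pics/t7.png',np.hstack([cv2.resize(p['image'][170:260,255:345,::-1],(400,400),interpolation=2),cv2.resize(b['image'][215:305,245:335,::-1],(400,400),interpolation=2)]))
E
```

```text
clock: 29.4
position: [0.6293, -0.287, 0.1297]
tool_rot: [3.14, 0.0, 1.516]
force: [0.6, -0.4, -0.6]
grip_width: 0.0307
finger_force: 49.9
clock: 29.6
shift mm [124.8 -80.7  94.1] turnz 0.6 | yaw 83.9 pos [ 0.629 -0.286  0.126] q [-0.03  0.85  0.66  1.52 -0.58  0.98  0.68] F [-0.3 -0.8 -1.6] w 0.0311 t 29.7
```

View pics/t7.png

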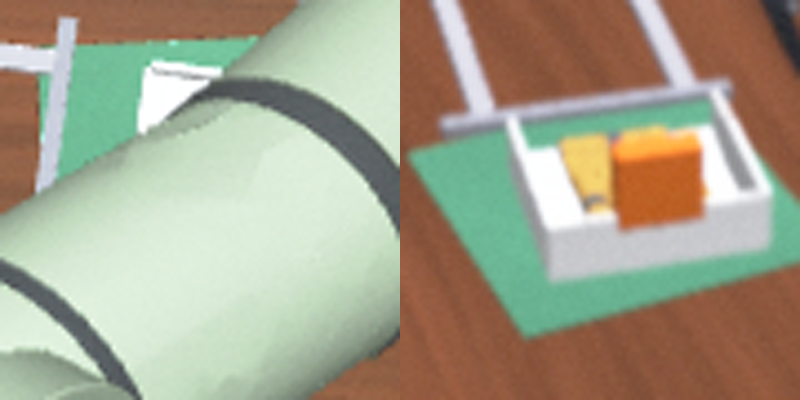

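```bash
python3 -m creep '[[[0.6,0.031,-0.02,0,0,0,0.6],[0.6,0.031,-0.02,0,0,0,0],[0.6,0.031,-0.02,0,0,0,0],[0.6,0.031,-0.02,0,0,0,0],[0.6,0,0,0.03,0,0,0],[0.6,0,0,0.03,0,0,0],[0.6,0,0,0.018,0,0,0],[0.6,0,0,0.008,0,0,0],[0.6,0,0,0.005,0,0,0],[0.6,0,0,0,0,0,0]]]'
python3 -m creep '[[[0.1,0,0,0,0,0,0],[0.1,0,0,0,0,0,0],[0.1,0,0,-0.005,0,0,0],[0.1,0,0,-0.04,0,0,0],[0.1,0,0,-0.05,0,0,0],[-0.2,-0.04,0,0,0,0,5],[-0.2,-0.04,0,0,0,0,5],[-0.2,0,0,0,0,0,0]]]' | head -2
python3 d.py .574 -.396 .002 73
```

```text
clock: 30.7
position: [0.564, -0.1544, 0.0352]
tool_rot: [-3.141, 0.0, 1.451]
force: [0.6, -0.0, -0.3]
grip_width: 0.0308
finger_force: 50.0
clock: 31.5
position: [0.5495, -0.2383, 0.1319]
shift mm [-143.6   69.5  129.9] turnz -0.4 | yaw 72.6 pos [ 0.5495 -0.2383  0.1319] q [-0.16  0.73  0.73  1.79 -0.62  0.87  0.55] F [-0.3 -0.1 -0. ] w 0.0509 t 31.5
```

```bash
python3 -m creep '[[[-0.2,-0.036,0.017,0,0,0,0],[-0.2,-0.036,0.017,0,0,0,0],[-0.2,-0.036,0.017,0,0,0,0],[-0.2,-0.035,0.017,0.03,0,0,0],[-0.2,0,0,0.03,0,0,0],[-0.2,0,0,0,0,0,0]]]' | head -2
python3 d.py .574 -.396 .002 73
python3 - <<'E'
from m import *
p=grab_frame('side'); 
for o in cyls(p):
    if o[2]>150:print(round(o[0],2),np.round(o[1]),'med',o[4],'ctr',np.round(o[5],3),'LW',np.round(o[6:8],3),'ang',round(o[8],1))
p=grab_frame('top')
I=p['image'].astype(int); r,g,b=I[...,0],I[...,1],I[...,2]
m=(r>150)&(g>120)&(b<140)&(r-b>60); n=np.zeros_like(m); n[182:240,275:323]=1
c=cloud(p,m&n)
M=np.array([[.117,.993],[-.993,.117]]); l=(c[:,:2]-[.538,-.155])@M.T
for s in(-1,1):
 for a in range(-65,70,10):
  k=(l[:,0]>a/1000)&(l[:,0]<a/1000+.01)&(l[:,1]*s>0)
  if k.sum(): print(s,a,k.sum(),'y %.3f..%.3f'%(l[k,1].min(),l[k,1].max()),'z',np.percentile(c[k,2],[10,50,90]))
cv2.imwrite('pics/t8.png',np.hstack([cv2.resize(p['image'][170:260,255:345,::-1],(400,400),interpolation=2),cv2.resize(b[215:305,245:335].astype(np.uint8),(400,400),interpolation=2)[...,None].repeat(3,2)]))
E
```

```text
clock: 32.1
position: [0.5728, -0.3891, 0.0671]
shift mm [-6.3  3.1 65.1] turnz 0.1 | yaw 73.1 pos [ 0.5728 -0.3891  0.0671] q [ 0.14  0.93  0.65  1.53 -0.66  0.91  0.72] F [-0.5  0.8 -0.5] w 0.0515 t 32.1
0.64 [343. 312.  16.  23.] med [ 0.565 -0.401  0.012] ctr [ 0.567 -0.399] LW [0.084 0.032] ang 73.6
0.6 [287. 248.  15.   8.] med [ 0.518 -0.113  0.024] ctr [ 0.522 -0.116] LW [0.048 0.039] ang -6.6
0.59 [290. 259.  10.  11.] med [ 0.507 -0.154  0.02 ] ctr [ 0.507 -0.154] LW [0.043 0.023] ang 70.1
-1 -45 32 y -0.045..-0.016 z [0.017 0.02  0.026]
-1 -35 29 y -0.043..-0.016 z [0.019 0.033 0.042]
-1 -25 36 y -0.044..-0.015 z [0.031 0.036 0.041]
-1 -15 37 y -0.043..-0.016 z [0.03  0.037 0.042]
-1 -5 23 y -0.044..-0.015 z [0.029 0.034 0.043]
-1 5 31 y -0.043..-0.016 z [0.03  0.036 0.042]
-1 15 37 y -0.044..-0.015 z [0.03  0.035 0.042]
-1 25 58 y -0.044..-0.000 z [0.02  0.031 0.04 ]
-1 35 38 y -0.042..-0.002 z [0.02  0.026 0.035]
-1 45 35 y -0.029..-0.003 z [0.025 0.027 0.031]
1 -25 5 y 0.006..0.010 z [0.014 0.016 0.022]
1 -15 10 y 0.007..0.014 z [0.017 0.019 0.021]
1 -5 16 y 0.006..0.018 z [0.016 0.019 0.022]
1 5 23 y 0.007..0.046 z [0.016 0.02  0.023]
1 15 25 y 0.002..0.050 z [0.017 0.019 0.027]
1 25 45 y 0.000..0.055 z [0.018 0.021 0.026]
1 35 44 y 0.000..0.061 z [0.02  0.025 0.031]
1 45 33 y 0.008..0.036 z [0.025 0.028 0.03 ]
1 55 2 y 0.060..0.064 z [0.609 0.623 0.636]
```

```bash
python3 -m creep '[[[-0.2,-0.006,0.003,0.03,0,0,0],[-0.2,0,0,0.02,0,0,0],[-0.2,0,0,0.015,0,0,0],[0.6,0,0,0,0,0,0],[0.6,0,0,0,0,0,0],[0.6,0,0,0,0,0,0],[0.6,0,0,0,0,0,0],[0.6,0,0,-0.04,0,0,0],[0.6,0,0,-0.05,0,0,-5],[0.6,0,0,-0.03,0,0,-5.3]]]'
python3 d.py .5138 -.1471 .036 83.3
```

```text
clock: 33.25
position: [0.5763, -0.3971, 0.1293]
tool_rot: [3.139, 0.002, 1.459]
force: [0.3, -0.8, -0.8]
grip_width: 0.031
finger_force: 50.1
shift mm [241.  -91.3  93.3] turnz 0.3 | yaw 83.6 pos [ 0.5763 -0.3971  0.1293] q [ 0.15  0.85  0.65  1.49 -0.57  0.99  0.84] F [ 0.3 -0.8 -0.8] w 0.031 t 33.25
```

```bash
python3 -m creep '[[[0.6,0.04,-0.015,0,0,0,0.3],[0.6,0.04,-0.015,0,0,0,0],[0.6,0.04,-0.015,0,0,0,0],[0.6,0.04,-0.015,0,0,0,0],[0.6,0.04,-0.015,0,0,0,0],[0.6,0.041,-0.016,0,0,0,0],[0.6,0,0,0.03,0,0,0],[0.6,0,0,0.03,0,0,0],[0.6,0,0,0,0,0,0]]]' | head -2
python3 d.py .5138 -.1471 .036 83.3
```

```text
clock: 34.15
position: [0.5128, -0.1453, 0.0634]
shift mm [-1.7  1.2 27.4] turnz -0.1 | yaw 83.2 pos [ 0.5128 -0.1453  0.0634] q [-0.25  0.73  0.59  1.99 -0.67  0.64  0.67] F [-0.6  0.3 -0.4] w 0.0308 t 34.15
```

```bash
python3 -m creep '[[[0.6,-0.001,0.001,0.015,0,0,0],[0.6,0,0,0.008,0,0,0],[0.6,0,0,0.004,0,0,0],[0.6,0,0,0,0,0,0],[0.1,0,0,0,0,0,0],[0.1,0,0,0,0,0,0],[0.1,0,0,-0.005,0,0,0],[0.1,0,0,-0.04,0,0,0],[0.1,0,0,-0.05,0,0,0],[-1,0.03,0,-0.05,0,0,-8.5]]]' | head -2
python3 -m creep '[[[-1,0,0,-0.03,0,0,-8.5],[-1,0,0,-0.03,0,0,-8.5],[-1,0,0,0,0,0,-8.5],[-1,0,0,0,0,0,-8.5],[-1,0,0,0,0,0,-8.5],[-1,0,0,0,0,0,-8.5],[-1,0,0,0,0,0,-8.5],[-1,0,0,0,0,0,-8.5],[-1,0,0,0,0,0,-8.5],[-1,0,0,0,0,0,-5]]]' |head -3
python3 d.py .575 .226 .273 173.3
```

```text
clock: 35.15
position: [0.5173, -0.1244, 0.1788]
clock: 36.15
position: [0.5179, -0.1219, 0.2368]
tool_rot: [-3.141, 0.001, 3.027]
shift mm [-16.1 352.2 -36.2] turnz 0.2 | yaw 173.5 pos [ 0.5179 -0.1219  0.2368] q [-0.19  0.39  0.42  1.86 -0.19  0.93  1.77] F [ 1.5 -0.4 -0.1] w 0.0853 t 36.15
```

```bash
python3 -m creep '[[[-1,-0.002,0.044,-0.004,0,0,0],[-1,-0.002,0.044,-0.004,0,0,0],[-1,-0.002,0.044,-0.004,0,0,0],[-1,-0.002,0.044,-0.004,0,0,0],[-1,-0.002,0.044,-0.005,0,0,0],[-1,-0.002,0.044,-0.005,0,0,0],[-1,-0.002,0.044,-0.005,0,0,0],[-1,-0.002,0.044,-0.005,0,0,0],[-1,0,0,0,8.5,0,0],[-1,0,0,0,8.5,0,0]]]' | head -3
python3 -m creep '[[[-1,0,0,0,8.5,0,0],[-1,0,0,0,8.5,0,0],[-1,0,0,0,8.5,0,0],[-1,0,0,0,8.5,0,0],[-1,0,0,0,0,0,0],[-1,0,0,0,0,0,0]]]' 
python3 - <<'E'
from m import *
import d
d.d(.575,.226,.273,173.3)
p=grab_frame('top'); b=grab_frame('side')
cv2.imwrite('pics/t9.png',np.hstack([cv2.resize(p['image'][170:260,255:345,::-1],(400,400),interpolation=2),cv2.resize(b['image'][40:300,140:400,::-1],(400,400),interpolation=2)]))
E
```

```text
clock: 37.15
position: [0.5764, 0.2258, 0.2742]
tool_rot: [-2.84, 0.003, 3.021]
clock: 37.75
position: [0.576, 0.2259, 0.272]
tool_rot: [-2.252, 0.0, 3.022]
force: [0.6, -1.1, 1.0]
grip_width: 0.0856
finger_force: 0.0
shift mm [ 1.  -0.1 -1. ] turnz -0.1 | yaw 173.2 pos [0.576 0.226 0.272] q [-1.01  0.91  0.53  1.22  0.26  1.68  0.87] F [ 0.6 -1.1  1. ] w 0.0856 t 37.75
```

View pics/t9.png

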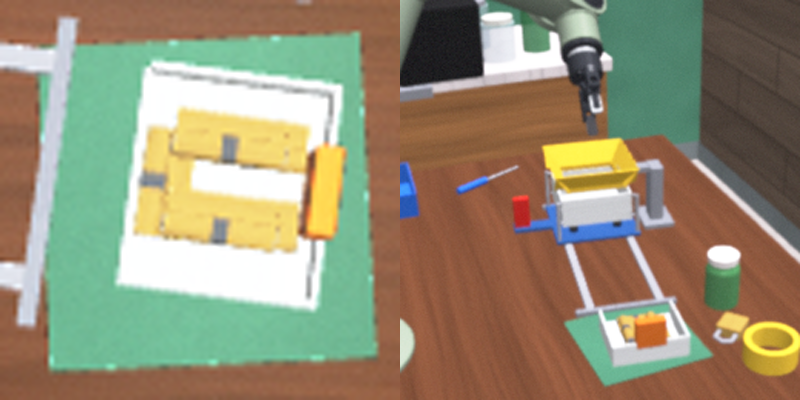

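```bash
python3 -m creep '[[[-1,0,0,0,-8.5,0,0],[-1,0,0,0,-8.5,0,0],[-1,0,0,0,-8.5,0,0],[-1,0,0,0,-8.5,0,0],[-1,0,0,0,-8.5,0,0],[-1,0,0,0,-8.5,0,0],[-0.2,0,0,0,0,0,0]]]' | head -3
python3 -m creep '[[[-0.2,-0.001,-0.045,0.008,0,0,0],[-0.2,-0.001,-0.045,0.01,0,0,0],[-0.2,-0.001,-0.045,0.01,0,0,0],[-0.2,-0.001,-0.045,0.01,0,0,0],[-0.2,-0.001,-0.045,0.01,0,0,0],[-0.2,-0.001,-0.045,0.01,0,0,0],[-0.2,-0.001,-0.045,0.01,0,0,0],[-0.2,-0.001,-0.045,0.01,0,0,0],[-0.2,-0.001,-0.045,0.01,0,0,0],[-0.2,0,-0.02,0,0,0,0]]]' | head -3
python3 d.py .531 -.205 .048 173.3
```

```text
clock: 38.55
position: [0.5775, 0.2201, 0.2765]
tool_rot: [3.133, 0.006, 3.012]
clock: 39.55
position: [0.5326, -0.2021, 0.185]
tool_rot: [-3.14, 0.002, 3.016]
shift mm [  1.2  -3.1 137. ] turnz -0.5 | yaw 172.8 pos [ 0.5326 -0.2021  0.185 ] q [-0.    0.51  0.36  1.81 -0.23  0.86  1.92] F [-0.5  0.3  1. ] w 0.051 t 39.55
```

```bash
python3 -m creep '[[[-0.2,0.001,-0.003,0.03,0,0,-0.5],[-0.2,0,0,0.03,0,0,0],[-0.2,0,0,0.03,0,0,0],[-0.2,0,0,0.03,0,0,0],[-0.2,0,0,0.017,0,0,0],[-0.2,0,0,0,0,0,0]]]' | sed -n 2,4p
python3 -m creep '[[[0.1,0,0,0,0,0,0],[0.3,0,0,0,0,0,0],[0.8,0,0,0,0,0,0],[0.8,0,0,0,0,0,0],[0.8,0,0,0,0,0,0],[0.8,0,0,0,0,0,0],[0.8,0,0,0,0,0,0]]]' 110
python3 - <<'E'
from m import *
import d
b=grab_frame('side')
cv2.imwrite('pics/t10.png',cv2.resize(b['image'][200:320,220:380,::-1],(640,480),interpolation=2))
E
```

```text
position: [0.532, -0.2004, 0.0468]
tool_rot: [3.142, -0.001, 3.029]
force: [-0.6, 0.7, 0.4]
clock: 40.85
position: [0.5337, -0.2014, 0.0494]
tool_rot: [-3.14, 0.003, 3.03]
force: [-1.8, -4.9, 11.1]
grip_width: 0.0168
finger_force: 108.1
```

View pics/t10.png

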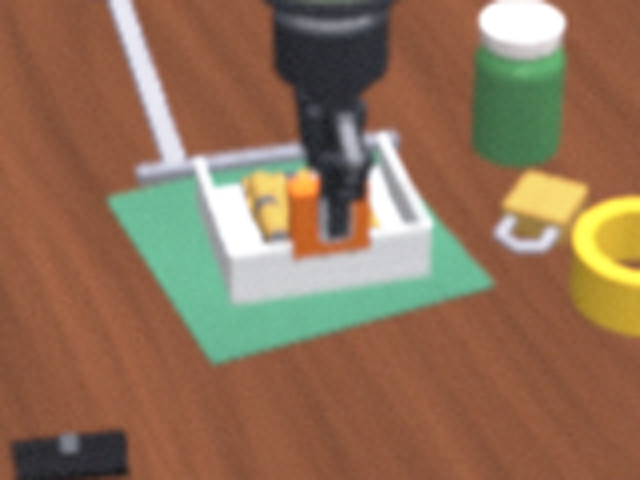

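```bash
python3 -m creep '[[[0.8,0,0,-0.005,0,0,0],[0.8,0,0,-0.012,0,0,0],[0.8,0,0,-0.02,0,0,0],[0.8,0,0,-0.025,0,0,0],[0.8,0,0,-0.03,0,0,0],[0.8,0,0,-0.035,0,0,0],[0.8,0,0,-0.035,0,0,0],[0.8,0,0,-0.03,0,0,0],[0.8,0,0,-0.025,0,0,0],[0.8,0,0,-0.012,0,0,0]]]' 120
python3 - <<'E'
from m import *
import d
d.d(.5742,.2207,.279,173.3)
p=grab_frame('side')
print([(np.round(o['extent']),round(o['confidence'],2)) for o in find_in(p,'cylinder1')], find_in(p,'scoop')[:1])
E
```

```text
clock: 41.9
position: [0.533, -0.2001, 0.2792]
tool_rot: [-3.142, 0.003, 3.031]
force: [-0.3, 0.2, -8.0]
grip_width: 0.0166
finger_force: 118.0
shift mm [  8.1 422.7   0.2] turnz 0.3 | yaw 173.6 pos [ 0.533 -0.2    0.279] q [-0.04  0.41  0.41  1.71 -0.18  1.06  1.89] F [-0.3  0.2 -8. ] w 0.0166 t 41.9
[(array([335., 344.,  28.,  11.]), 0.81), (array([407., 303.,  25.,  20.]), 0.78), (array([236., 313.,  23.,  14.]), 0.75)] [{'extent': [265.6, 167.6, 56.8, 42.9], 'confidence': 0.65}]
```

```bash
python3 - <<'E'
from m import *
for n in('side','top'):
  p=grab_frame(n)
  I=p['image'].astype(int); r,g,b=I[...,0],I[...,1],I[...,2]
  U=np.arange(560)[None,:];V=np.arange(420)[:,None]
  top(p,n,(r>120)&(g<60)&(b<60)&((U>180)|(n=='top'))&(V>100),.09)
E
python3 -m creep '[[[0.8,0,0.008,0,0,0,0],[0.8,0.001,0.016,0,0,0,0],[0.8,0.001,0.024,0,0,0,0],[0.8,0.001,0.032,0,0,0,0],[0.8,0.001,0.038,0,0,0,0],[0.8,0.001,0.04,0,0,0,0],[0.8,0.001,0.04,0,0,0,0],[0.8,0.001,0.04,0,0,0,0],[0.8,0.001,0.04,0,0,0,0],[0.8,0,0.04,0,0,0,0]]]' |head -2
python3 -m creep '[[[0.8,0,0.036,0,0,0,0],[0.8,0,0.028,0,0,0,0],[0.8,0,0.020,0,0,0,0],[0.8,0,0.012,0,0,0,0],[0.8,0,0.006,0,0,0,0],[0.8,0,0,0,0,0,0],[0.8,0,0,0,0,0,0]]]'
python3 d.py .5742 .2207 .279 173.3
```

```text
side [213 169  11  18 162] z 0.08686265951106696 top ctr ((0.4249582588672638, 0.3319358825683594), (0.01692451722919941, 0.0340396910905838), 73.34965515136719)
top [122 241  10  13 108] z 0.0926503701588422 top ctr ((0.42895108461380005, 0.33054301142692566), (0.0032014839816838503, 0.03191316872835159), 85.49565887451172)
clock: 43.15
position: [0.5593, 0.1191, 0.2753]
clock: 43.85
position: [0.5715, 0.2169, 0.2762]
tool_rot: [-3.141, 0.0, 3.029]
force: [0.7, -0.7, -8.0]
grip_width: 0.0167
finger_force: 118.0
shift mm [-2.2  4.1 -2.8] turnz 0.3 | yaw 173.6 pos [0.5715 0.2169 0.2762] q [-0.67  0.47  0.3   1.6  -0.15  1.09  1.13] F [ 0.7 -0.7 -8. ] w 0.0167 t 43.85
```

```bash
python3 -m creep '[[[0.8,-0.002,0.004,-0.003,3,0,0],[0.8,0,0,0,5,0,0],[0.8,0,0,0,5,0,0],[0.8,0,0,0,5,0,0],[0.8,0,0,0,4,0,0],[0.8,0,0,0,4,0,0],[0.8,0,0,0,4,0,0],[0.8,0,0,0,4,0,0],[0.8,0,0,0,4,0,0],[0.8,0,0,0,4,0,0]]]'
python3 -m creep '[[[0.8,0,0,0,4,0,0],[0.8,0,0,0,4,0,0],[0.8,0,0,0,2,0,0],[0.8,0,0,0,0,0,0],[0.8,0,0,0,0,0,0],[0.8,0,0,0,0,0,0],[0.8,0,0,0,0,0,0]]]'
python3 - <<'E'
from m import *
import d
d.d(.5742,.2207,.279,173.3)
b=grab_frame('side')
cv2.imwrite('pics/t11.png',cv2.resize(b['image'][80:260,160:400,::-1],(800,600),interpolation=2))
E
```

```text
clock: 44.85
position: [0.5741, 0.2214, 0.2795]
tool_rot: [-2.407, 0.0, 3.029]
force: [0.2, -0.6, -7.6]
grip_width: 0.0165
finger_force: 118.7
clock: 45.55
position: [0.574, 0.2216, 0.2799]
tool_rot: [-2.236, 0.001, 3.03]
force: [0.2, -0.6, -1.7]
grip_width: 0.0166
finger_force: 119.2
shift mm [-0.3 -0.9  0.9] turnz 0.3 | yaw 173.6 pos [0.574 0.222 0.28 ] q [-0.99  0.89  0.49  1.23  0.3   1.69  0.85] F [ 0.2 -0.6 -1.7] w 0.0166 t 45.55
```

View pics/t11.png

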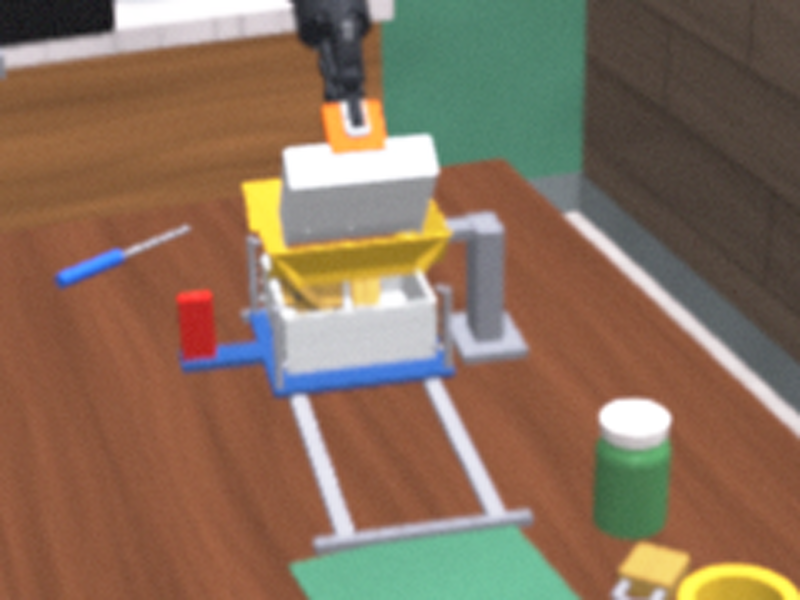

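The scoop is empty (force -1.7 N), brass shows inside the pan, which has sunk. Now back to level and check the pan depth.

```bash
python3 -m creep '[[[0.8,0,0,0,-5,0,0],[0.8,0,0,0,-8,0,0],[0.8,0,0,0,-8,0,0],[0.8,0,0,0,-8,0,0],[0.8,0,0,0,-8,0,0],[0.8,0,0,0,-8,0,0],[0.8,0,0,0,-7,0,0],[0.8,0,0,0,0,0,0]]]' |sed -n 2,4p
python3 -m creep '[[[0.8,0,-0.015,0,0,0,0],[0.8,-0.001,-0.03,0,0,0,0],[0.8,-0.001,-0.045,0,0,0,0],[0.8,-0.001,-0.045,0,0,0,0],[0.8,-0.001,-0.045,0,0,0,0],[0.8,-0.001,-0.045,0,0,0,0],[0.8,-0.001,-0.045,0,0,0,0],[0.8,-0.001,-0.045,0,0,0,0],[0.8,-0.001,-0.045,0,0,0,0],[0.8,0,-0.03,0,0,0,0]]]' |sed -n 2,4p
python3 - <<'E'
from m import *
import d
d.d(.533,-.2014,.051,173.6)
b=grab_frame('top')
cv2.imwrite('pics/t12.png',cv2.resize(b['image'][120:270,60:260,::-1],(800,600),interpolation=2))
I=b['image'].astype(int); r,g,bb=I[...,0],I[...,1],I[...,2]
c=cloud(b,np.ones((420,560),bool)); 
S=np.array([[.9925,-.122],[.122,.9925]]); l=(c[:,:2]-[.586,.318])@S.T
k=(np.abs(l)<.055).all(1); print('pan area z',np.percentile(c[k,2],[1,10,50,90,99,100]))
E
```

```text
position: [0.5746, 0.2178, 0.2811]
tool_rot: [3.137, 0.003, 3.024]
force: [0.1, -0.8, -2.2]
position: [0.5374, -0.1697, 0.2791]
tool_rot: [-3.139, -0.001, 3.03]
force: [-0.1, -0.1, -2.2]
shift mm [  0.8 -32.  228.1] turnz -0.0 | yaw 173.6 pos [ 0.537 -0.17   0.279] q [-0.09  0.4   0.39  1.72 -0.17  1.06  1.82] F [-0.1 -0.1 -2.2] w 0.0165 t 47.4
pan area z [0.028 0.031 0.046 0.082 0.105 0.108]
```

View pics/t12.png

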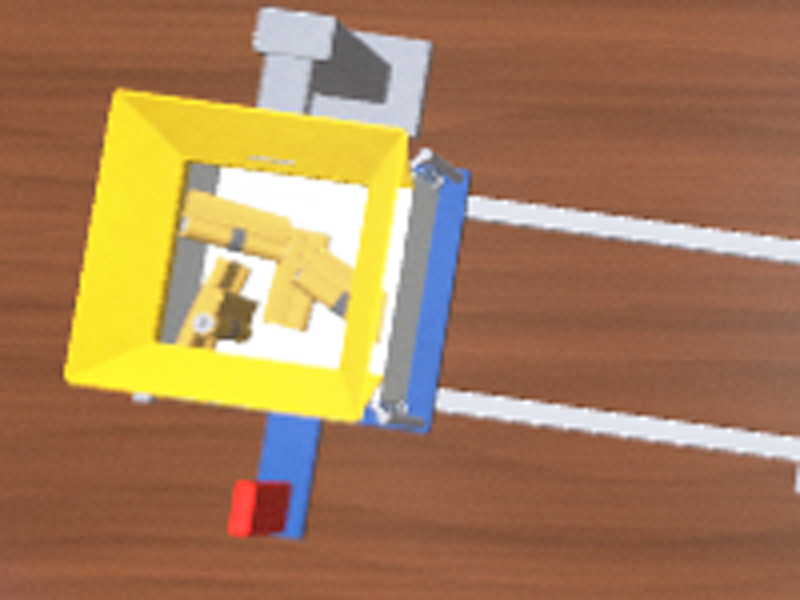

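```bash
python3 -m creep '[[[0.8,0,-0.02,0,0,0,0],[0.8,0.001,-0.011,0.02,0,0,0],[0.8,0,0,0.04,0,0,0],[0.8,0,0,0.045,0,0,0],[0.8,0,0,0.045,0,0,0],[0.8,0,0,0.03,0,0,0],[0.8,0,0,0.02,0,0,0],[0.8,0,0,0.01,0,0,0],[0.8,0,0,0.006,0,0,0],[0.8,0,0,0,0,0,0]]]'
python3 d.py .533 -.2014 .049 173.6
```

```text
clock: 48.45
position: [0.5341, -0.1971, 0.0632]
tool_rot: [-3.141, -0.0, 3.031]
force: [0.1, 0.5, -2.3]
grip_width: 0.0163
finger_force: 119.0
shift mm [ 0.6 -4.4 14.2] turnz 0.1 | yaw 173.7 pos [ 0.5341 -0.1971  0.0632] q [ 0.06  0.69  0.28  1.88 -0.31  0.61  1.98] F [ 0.1  0.5 -2.3] w 0.0163 t 48.45
```

```bash
python3 -m creep '[[[0.8,0,0,0.006,0,0,0],[0.8,0,0,0.004,0,0,0],[0.8,0,0,0.003,0,0,0],[0.8,0,0,0.001,0,0,0],[0.8,0,0,0,0,0,0]]]'
python3 -m creep '[[[0.8,0,0,0.001,0,0,0],[0.5,0,0,0,0,0,0],[0,0,0,0,0,0,0],[-0.3,0,0,0,0,0,0],[-0.3,0,0,0,0,0,0]]]' 20
python3 -m creep '[[[-0.3,0,0,-0.01,0,0,0],[-0.3,0,0,-0.04,0,0,0],[-0.3,0,0,-0.04,0,0,0],[-1,0,0,-0.04,0,0,0],[-1,0,0,-0.04,0,0,0],[-1,0,0,0,0,0,0]]]'
python3 - <<'E'
from m import *
import d
d.d(.4275,.3373,.2,173)
p=grab_frame('top')
c=cloud(p,np.ones((420,560),bool)); k=(c[:,0]>.43)&(c[:,0]<.65)&(c[:,1]>-.21)&(c[:,1]<-.04)&(c[:,2]>.035)&(c[:,2]<.055)
print(len(c[k]),cv2.minAreaRect(np.float32(c[k][:,:2])))
p=grab_frame('side')
for e in tip_of(p,'scoop')[:1]: print(atz(p,*e['position'],.003),e)
E
```

```text
clock: 48.95
position: [0.5341, -0.1972, 0.0496]
tool_rot: [3.141, 0.0, 3.031]
force: [-2.8, 1.4, 2.9]
grip_width: 0.017
finger_force: 120.4
clock: 49.45
position: [0.5341, -0.1971, 0.0482]
tool_rot: [-3.142, 0.0, 3.031]
force: [0.6, -0.2, -0.2]
grip_width: 0.0554
finger_force: 0.0
clock: 50.05
position: [0.5359, -0.1981, 0.2238]
tool_rot: [-3.141, 0.008, 3.03]
force: [0.0, 0.1, -1.0]
grip_width: 0.0855
finger_force: 0.0
shift mm [172.9 518.2  23.8] turnz 0.6 | yaw 173.6 pos [ 0.536 -0.198  0.224] q [-0.02  0.47  0.38  1.77 -0.21  0.93  1.91] F [ 0.   0.1 -1. ] w 0.0855 t 50.05
77 ((0.5435498952865601, -0.11965116858482361), (0.07025357335805893, 0.13966785371303558), 84.1441421508789)
[ 0.545 -0.147  0.003] {'position': [299.9, 259.3], 'confidence': 0.95}
```

```bash
python3 -m creep '[[[-1,0.013,0.04,0,0,0,0.6],[-1,0.013,0.04,0,0,0,0],[-1,0.013,0.04,0,0,0,0],[-1,0.013,0.04,0,0,0,0],[-1,0.013,0.04,0,0,0,0],[-1,0.013,0.04,0,0,0,0],[-1,0.013,0.04,0,0,0,0],[-1,0.013,0.04,0,0,0,0],[-1,0.013,0.04,0,0,0,0],[-1,0.013,0.04,0,0,0,0]]]' |head -2
python3 -m creep '[[[-1,0.013,0.04,0,0,0,0],[-1,0.013,0.04,0,0,0,0],[-1,0.012,0.038,0,0,0,0],[-1,0,0,0,0,0,0]]]' |head -2
python3 d.py .4265 .336 .052 173
```

```text
clock: 51.2
position: [0.452, 0.2169, 0.2174]
clock: 51.6
position: [0.4272, 0.3422, 0.2167]
shift mm [-1.000e-01 -6.200e+00  1.647e+02] turnz 0.4 | yaw 173.4 pos [0.4272 0.3422 0.2167] q [-0.98  0.43  0.26  1.83 -0.14  0.9   0.8 ] F [ 0.6 -1.8 -0.1] w 0.085 t 51.6
```

```bash
python3 -m creep '[[[-1,0,-0.006,0.03,0,0,0.4],[-1,0,0,0.045,0,0,0],[-1,0,0,0.045,0,0,0],[-1,0,0,0.045,0,0,0],[0.3,0,0,0,0,0,0],[0.8,0,0,0,0,0,0],[0.8,0,0,0,0,0,0],[0.8,0,0,0,0,0,0],[0.8,0,0,0,0,0,0],[0.8,0,0,0,0,0,0]]]' 40
python3 -m creep '[[[0.8,0,-0.005,0,0,0,0],[0.8,0,-0.01,0,0,0,0],[0.8,0,-0.015,0,0,0,0],[0.8,0,-0.02,0,0,0,0],[0.8,0,-0.025,0,0,0,0],[0.8,0,-0.025,0,0,0,0],[0.8,0,-0.025,0,0,0,0],[0.8,0,-0.025,0,0,0,0],[0.8,0,-0.02,0,0,0,0],[0.8,0,-0.015,0,0,0,0]]]'
python3 -m creep '[[[0.8,0,-0.012,0,0,0,0],[0.8,0,-0.01,0,0,0,0],[0.8,0,-0.008,0,0,0,0],[0.8,0,-0.005,0,0,0,0],[0.8,0,-0.003,0,0,0,0],[0.8,0,0,0,0,0,0]]]'
python3 d.py .398 .0995 .052 173
```

```text
clock: 52.6
position: [0.4297, 0.3323, 0.055]
tool_rot: [3.139, 0.002, 3.014]
force: [-1.8, 0.6, 16.4]
grip_width: 0.0136
finger_force: 39.3
clock: 53.6
position: [0.4085, 0.1477, 0.055]
tool_rot: [3.138, 0.007, 3.012]
force: [13.6, 2.0, 9.8]
grip_width: 0.0133
finger_force: 40.3
clock: 54.2
position: [0.4042, 0.1105, 0.0549]
tool_rot: [3.139, 0.007, 3.012]
force: [14.2, -4.1, 13.5]
grip_width: 0.0135
finger_force: 40.7
shift mm [  4.8 -11.7   2.9] turnz -0.4 | yaw 172.6 pos [0.4042 0.1105 0.0549] q [-0.5   0.54  0.12  2.27 -0.18  0.34  1.21] F [14.2 -4.1 13.5] w 0.0135 t 54.2
```

```bash
python3 -m creep '[[[0.8,0.002,-0.003,0,0,0,0],[0.8,0,-0.003,0,0,0,0],[0.8,0,-0.002,0,0,0,0],[0.8,0,-0.002,0,0,0,0],[0.8,0,0,0,0,0,0]]]'
python3 -m creep '[[[0.8,0,-0.002,0,0,0,0],[0.8,0,-0.002,0,0,0,0],[0.8,0,-0.001,0,0,0,0],[0.8,0,0,0,0,0,0]]]'
```

```text
clock: 54.7
position: [0.403, 0.1013, 0.055]
tool_rot: [3.137, 0.011, 3.012]
force: [26.2, -4.8, -0.5]
grip_width: 0.0132
finger_force: 40.4
clock: 55.1
position: [0.4027, 0.0984, 0.055]
tool_rot: [3.135, 0.012, 3.015]
force: [25.4, 13.4, -5.5]
grip_width: 0.0136
finger_force: 40.1
```

```bash
python3 -m creep '[[[0.8,-0.002,0.001,0,0,0,0],[-1,0,0,0,0,0,0],[-1,0,0,0,0,0,0],[-1,0,0,0,0,0,0],[-1,0,0,-0.03,0,0,0],[-1,0,0,-0.04,0,0,0],[-1,0,0,-0.04,0,0,0],[-1,0,0,-0.04,0,0,0],[-1,0.02,0.04,0,0,0,0],[-1,0,0.04,0,0,0,0]]]' 
python3 -m creep '[[[-1,0,0.04,0,0,0,0],[-1,0,0.04,0,0,0,0],[-1,0,0,0,0,0,0],[-1,0,0,0,0,0,0]]]' | head -2
python3 - <<'E'
from m import *
p=grab_frame('top')
c=cloud(p,np.ones((420,560),bool)); 
S=np.array([[.9925,-.122],[.122,.9925]]); l=(c[:,:2]-[.557,.080])@S.T
k=(np.abs(l)<.068).all(1); print('pan z',np.percentile(c[k,2],[1,10,50,90,99,100]))
run()
p=grab_frame('side')
I=p['image'].astype(int); r,g,b=I[...,0],I[...,1],I[...,2]
top(p,'side red',(r>120)&(g<60)&(b<60)&(np.arange(560)[None,:]>180)&(np.arange(420)[:,None]>100),.09)
p=grab_frame('top')
a=cv2.resize(p['image'][150:270,160:350,::-1],(570,360),interpolation=2)
cv2.imwrite('pics/t13.png',a)
E
```

```text
clock: 56.1
position: [0.3878, 0.1789, 0.2045]
tool_rot: [3.14, 0.001, 3.012]
force: [1.0, -0.5, -0.0]
grip_width: 0.0854
finger_force: 0.0
clock: 56.5
position: [0.3988, 0.2577, 0.2028]
pan z [0.027 0.03  0.036 0.07  0.103 0.108]
red [212 253   5  13  39] z 0.09152966568816762 top ctr ((0.39834511280059814, 0.0929311141371727), (0.0017076011281460524, 0.024222761392593384), 81.21165466308594)
side red [221 202  13  20 204] z 0.0886194222361733 top ctr ((0.3962392210960388, 0.0948362722992897), (0.01292824000120163, 0.03383687138557434), 74.55248260498047)
```

View pics/t13.png

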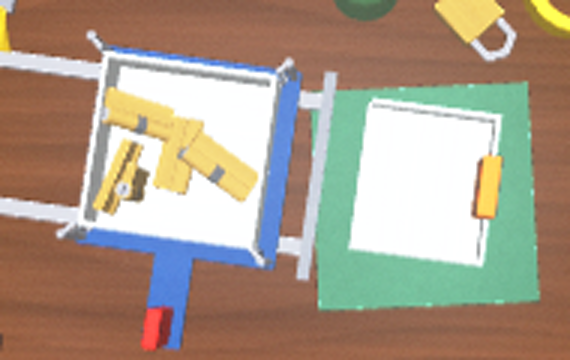

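I've already viewed 15 pictures, one over the limit, so no more viewing. I'll check the fifth cylinder with numbers only.

```bash
python3 - <<'E'
from m import *
p=grab_frame('top')
for o in cyls(p): print(round(o[0],2),np.round(o[1]),'V',o[2],'med',o[4],'LW',np.round(o[6:8],3),'ang',round(o[8],1))
s=grab_frame('side')
print('side',[(np.round(o['extent']).tolist(),round(o['confidence'],2)) for o in find_in(s,'cylinder1')])
print('image brass (B) / dark(d) / z mm')
for v in range(176,228,2):
  row=''
  for u in range(188,252,2):
    r,g,b=map(int,p['image'][v,u]); z=atz(p,float(u),float(v),0)
    R,t=np.array(p['R']),np.array(p['t']); Z=float(p['range_z'][v,u]); X=R.T@(ray(p,float(u),float(v))*Z-t)
    row+=('B' if r-b>60 and r>150 else 'd' if r<130 and r-b>25 else ' ')+'%3d'%(X[2]*1000)
  print(row)
E
```

```text
0.77 [205. 190.  20.  17.] V 242.0 med [0.593 0.12  0.075] LW [0.067 0.033] ang 74.5
0.76 [222. 204.  13.  23.] V 244.0 med [0.558 0.088 0.046] LW [0.071 0.031] ang -12.2
0.76 [405. 148.  26.  23.] V 73.0 med [ 0.728 -0.434  0.013] LW [0.072 0.035] ang 33.7
0.72 [428. 225.  18.  23.] V 70.0 med [ 0.506 -0.502  0.013] LW [0.07  0.035] ang -26.3
0.69 [361. 292.  15.  24.] V 62.0 med [ 0.322 -0.317  0.013] LW [0.07  0.035] ang -11.1
0.65 [204. 210.  16.  14.] V 196.0 med [0.531 0.121 0.098] LW [0.032 0.026] ang -24.5
0.59 [282. 140.  26.  34.] V 255.0 med [ 0.721 -0.083  0.109] LW [0.081 0.064] ang 1.3
0.57 [234. 205.  26.  24.] V 244.0 med [0.549 0.047 0.054] LW [0.073 0.034] ang 56.6
0.46 [199. 211.  17.  22.] V 235.0 med [0.539 0.143 0.063] LW [0.066 0.018] ang -22.7
side [([237.0, 314.0, 28.0, 16.0], 0.8), ([336.0, 346.0, 32.0, 15.0], 0.72), ([284.0, 194.0, 11.0, 19.0], 0.66), ([408.0, 306.0, 25.0, 19.0], 0.65), ([267.0, 199.0, 23.0, 7.0], 0.58), ([262.0, 199.0, 12.0, 20.0], 0.56)]
image brass (B) / dark(d) / z mm
  -4   2   4  96  73  45  28  30  33  27  33  27  36  32  34  36  34 
[... 2587 characters left out ...]
27  31  34  31  29  28  25  27B 48  34  32  94  22  17
  93  70B 63B 66  51B 39  32  34  33  32  32  33  33  33  32  36  31  36  29  35  33  32  28  31  30  34  33  31  33  80  19  21
  90  60  38  48B 49  39  34  37  29  32  30  30  36  33  32  26  34  31  34  34  32  32  33 1246  33  31  30  31  92  69  22  23
  87  58  32  33  34  27  33  34  28  35  30  29  32  35  31  32  31  36  31  34  31  33  32  32  31  38  33  34  90  61  18  18
  89  94  94  93  32  35  31  34  32  31  31  30  35  32  33  33  33  34  29  28  30  32  33  32  30  31  36  29  93  52  23  18
  43  21  20  21  17  47  94  91  95  92  92  36  37  29  32  34  30  31  33  31  31  31  33  33  33  30  33  31  88  42  19  22
```

All five are in the pan: three lying or leaning, one on its edge, one standing on end. The pan floor reads about 32 mm, so it is on its stop. Handing in.

```bash
python3 -c "
from workcell import *
print(job_done())"
```

```text
the job is handed in; nothing more can be done
None
```

I handed the job in at about 57 s on the robot's clock, verdict not shown: all five cylinders are in the pan on its stop, the carriage is fully out, the empty scoop is upright on the mat and the bystanders are untouched, but I viewed 15 pictures against the limit of 14.

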